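# Load the fondue burner and gauge its air gap

### The arm

A 6-joint arm with a two-finger parallel gripper is mounted at the origin on the work surface. World frame = base frame: x ahead of the robot, y to its left, z up, the work surface at z = 0. Lengths are in m, angles in rad, forces in N, time in s.
With the tool pointing down it reaches from about 0.275 to 0.875 m from the base axis. Payload 12.5 kg.
Tool frame: the origin (TCP) lies midway between the tips of the shut fingers; the grasp point (between the pads) lies 19 mm behind it; z points along the fingers, y is the line along which they close (so a half turn about z gives the same grasp; the last joint's range is limited). The gripper opens to 85 mm and grips with 20 to 120 N. Pads are 22 mm wide; open, the fingers measure 114 mm over their backs; the gripper's body (76 mm by 85 mm) begins 54 mm behind the grasp point. The pads swing forward as they close: fully open they stand 13 mm farther back than shut.
Start: joints at [-1.317, 0.351, 1.652, -0, 1.139, -0.085], TCP at [0.183, -0.519, 0.231] pointing down, gripper open.
Joint ranges: [-2.75, 2.75], [-0.79, 2.1], [0.01, 2.65], [-1.57, 4.71], [0.07, 3.14], [-2.87, 2.87]. Speed limits (rad/s): [2.22, 2.22, 2.79, 3.14, 3.14, 3.14].

### API

Orientations are given as a unit quaternion [x, y, z, w].
In Python, from rig import arm, optics, sign_off gives the robot as it stands. The module is installed in compiled form; this text tells all that it offers.
- The arm moves only by the tool servo_tool, never from a script. Its argument "deltas" is text: rows parted by semicolons, each of 7 numbers parted by spaces: the turn, a rotation vector about the tool's x, y, z in degrees, then the shift along the tool's x, y, z in m, then the gripper command: -1 is fully open, 1 is shut, values between are in proportion. A call has 1 to 12 rows; each row shifts and turns the commanded pose from where the row before left it, along the tool's axes as they then stand; what a row does not reach is not made up. A row lasts 1/10 s, in which the tool goes at most 50 mm and 8.59 degrees, less where a joint would pass 70% of its speed; a pose out of reach is approached as far as the arm can. A call is refused whole if a number of a shift passes 0.05 or a number of a turn 8.59, either way. A call with a gripper value outside its range is refused whole. The fingers move at their own pace and stop on an object; the grip force is fixed at half the most. Time passes only in rows, so rows that do not move let the fingers close. It gives the time, the measured TCP pose, the force, the opening and the grip force at its end, in the units of the state.
- arm.get_obs(): the state, without advancing time (a new reading comes with each control period).
- optics.capture(name): name is "scene" or "top" or "wrist"; returns a dict with "image" (400x640x3 uint8, red, green, blue), "depth" (400x640 float32, m along the optical axis (not along the pixel's ray), 0 where there is no reading), "fx", "fy", "cx", "cy" (pixels), "pose" (4x4, takes a point from camera to world coordinates); the wrist camera has in their place "hand_eye" (4x4, takes a point from camera to tool coordinates, whose origin is the TCP and whose axes are the flange's). Camera axes: x right, y down, z forward; pixel columns grow to the right and rows downward; lengths in m; the calibration is good to about 2 mm. A picture is of the moment at which its call begins: read the wrist's pose just before it.
- sign_off(): hands the job in; it is judged then, once.
The state is a dict: "clock": time; "qpos": joint angles; "joint_vel": joint speeds; "joint_torque": joint torques, N m; "position": TCP position; "eef_rot": TCP orientation; "ft_force": force on the tool from outside, world axes, zero at the start; "wrist_torque": the same for the moment, N m; "width": opening from 0.0 (shut) to 1.0 (fully open); "grip_force": force on a finger pad.
Only numpy, scipy, OpenCV 4.12 (cv2) and the standard library are available. Lean on these libraries where they do the work, as an engineer would, in place of code of your own. Each camera call takes 0.05 s, during which the arm holds its last target. There are 200 camera calls.

### The job

Get the burner ready for the fondue: drop each fuel cartridge on the board into the pocket whose lever knob has its colour (opening the lever first where it is in the way), fully home, and swing that pocket's locking lever fully shut over it. Once every cartridge is locked in, take the flat gauge from its stand, push its blade down the burner's air slot to the depth stop and hold it there for a second, then put the gauge back in its stand, down to the stop. Leave the glass lid and the pepper jar where they are.

Things in the scene. Friction and masses are not known exactly. Their poses are not given: they have to be found in the camera images.
- cartridge_red (a point): centre (half-way up, 18 mm above the underside) of the red fuel cartridge: a loose red block with an aluminium top, 36 (its x) x 48 (its y) x 36 mm tall, 60 to 130 g, standing upright at the start on the board to the left of the burner; a half turn about z makes no difference to its fit. One of the three may be absent (None)
- cartridge_yellow (a point): centre (half-way up, 18 mm above the underside) of the yellow fuel cartridge: a loose yellow block with an aluminium top, 36 (its x) x 48 (its y) x 36 mm tall, 60 to 130 g, standing upright at the start on the board to the left of the burner; a half turn about z makes no difference to its fit. One of the three may be absent (None)
- cartridge_blue (a point): centre (half-way up, 18 mm above the underside) of the blue fuel cartridge: a loose blue block with an aluminium top, 36 (its x) x 48 (its y) x 36 mm tall, 60 to 130 g, standing upright at the start on the board to the left of the burner; a half turn about z makes no difference to its fit. One of the three may be absent (None)
- pocket_red (a point): centre of the floor of the pocket for the red cartridge in the burner (marked by a red stripe on the side towards the robot); z up. Pocket mouth 39 (x) x 51 (y) mm with a small chamfer, 16 mm deep (floor 8 mm above the board), so that a seated cartridge (x axes parallel, either way round) stands 20 mm proud of the burner
- pocket_yellow (a point): centre of the floor of the pocket for the yellow cartridge in the burner (marked by a yellow stripe on the side towards the robot); z up. Pocket mouth 39 (x) x 51 (y) mm with a small chamfer, 16 mm deep (floor 8 mm above the board), so that a seated cartridge (x axes parallel, either way round) stands 20 mm proud of the burner
- pocket_blue (a point): centre of the floor of the pocket for the blue cartridge in the burner (marked by a blue stripe on the side towards the robot); z up. Pocket mouth 39 (x) x 51 (y) mm with a small chamfer, 16 mm deep (floor 8 mm above the board), so that a seated cartridge (x axes parallel, either way round) stands 20 mm proud of the burner
- pivot_red (a point): point on the upright axis of the red pocket's locking lever, at the height of the middle of its knob (63 mm above the board); 38 mm from the pocket centre along the burner's +y
- knob_red (a point): middle of the red knob of that lever: an upright round knob 14 mm in diameter and 20 mm tall (from 53 to 73 mm above the board), 50 mm from the lever's pivot axis, on the end of a flat steel arm 14 mm wide and 6 mm thick (47 to 53 mm above the board; 3 mm above a seated cartridge)
- latch_red (a point): point in the red lever's arm 38 mm from its pivot axis: over the centre of the pocket when the lever is fully shut
- lever_red (a joint): angle of the red pocket's lever, rad, about the upright axis through its pivot: 0 = fully shut (arm along the burner's -y, straight over the pocket), grows anticlockwise seen from above up to 1.9; at 1.57 it points away from the robot, and beyond about 1.3 the pocket is free. Starts anywhere from nearly shut to open. It stays where it is left; about 1 N at the knob moves it; a hard stop at 0
- pivot_yellow (a point): point on the upright axis of the yellow pocket's locking lever, at the height of the middle of its knob (63 mm above the board); 38 mm from the pocket centre along the burner's +y
- knob_yellow (a point): middle of the yellow knob of that lever: an upright round knob 14 mm in diameter and 20 mm tall (from 53 to 73 mm above the board), 50 mm from the lever's pivot axis, on the end of a flat steel arm 14 mm wide and 6 mm thick (47 to 53 mm above the board; 3 mm above a seated cartridge)
- latch_yellow (a point): point in the yellow lever's arm 38 mm from its pivot axis: over the centre of the pocket when the lever is fully shut
- lever_yellow (a joint): angle of the yellow pocket's lever, rad, about the upright axis through its pivot: 0 = fully shut (arm along the burner's -y, straight over the pocket), grows anticlockwise seen from above up to 1.9; at 1.57 it points away from the robot, and beyond about 1.3 the pocket is free. Starts anywhere from nearly shut to open. It stays where it is left; about 1 N at the knob moves it; a hard stop at 0
- pivot_blue (a point): point on the upright axis of the blue pocket's locking lever, at the height of the middle of its knob (63 mm above the board); 38 mm from the pocket centre along the burner's +y
- knob_blue (a point): middle of the blue knob of that lever: an upright round knob 14 mm in diameter and 20 mm tall (from 53 to 73 mm above the board), 50 mm from the lever's pivot axis, on the end of a flat steel arm 14 mm wide and 6 mm thick (47 to 53 mm above the board; 3 mm above a seated cartridge)
- latch_blue (a point): point in the blue lever's arm 38 mm from its pivot axis: over the centre of the pocket when the lever is fully shut
- lever_blue (a joint): angle of the blue pocket's lever, rad, about the upright axis through its pivot: 0 = fully shut (arm along the burner's -y, straight over the pocket), grows anticlockwise seen from above up to 1.9; at 1.57 it points away from the robot, and beyond about 1.3 the pocket is free. Starts anywhere from nearly shut to open. It stays where it is left; about 1 N at the knob moves it; a hard stop at 0
- burner: the burner: a fixed aluminium bar 110 (its x) x 330 (its y) x 24 mm tall on the board, top face 24 mm above the board, +x pointing away from the robot, z up; origin at the centre of its underside. From its left (+y) end: red, yellow and blue pockets 90 mm apart, then the gauge tower. A terracotta caquelon stands well beyond it, clear of the work
- gauge_grip (a point): centre of the orange handle of the flat gauge, z up: handle 12 (its x) x 30 (its y) x 48 mm tall, below it a steel blade 4 (x) x 21 (y) x 34 mm long. The handle's underside, 24 mm below this point, is the depth stop; the blade tip is 58 mm below this point. 50 g. It starts upright in its stand with the stop on the stand's lip
- slot_lip (a point): centre of the mouth of the gauge slot in the top of the dark tower at the right-hand (-y) end of the burner; tower 30 (x) x 36 (y) mm, top 64 mm above the board; slot 6 (x, the burner's x) x 23 (y) mm, 40 mm deep, with a small chamfer. With the gauge fully in, its handle centre is 24 mm above this point, x axes parallel either way round
- stand_lip (a point): centre of the mouth of the slot in the fixed wooden gauge stand (block 34 (x) x 40 (y) x 46 mm tall on a 70 mm square foot), slot 6 (x) x 23 (y) mm, 41 mm deep, mouth 46 mm above the board; fully in, the handle centre is 24 mm above this point, x axes parallel either way round
- glass_lid: glass lid 160 mm across, 48 mm tall with its knob; origin at the centre of its underside; not to be disturbed
- pepper_jar: pepper jar 56 mm across and 90 mm tall; origin at the centre of its underside; not to be disturbed
Not all that is in view belongs to the job. What is shaped like the part that bears cartridge_red but purple is not meant.

How it is judged:
By the outcome, as a careful person would: the job done as asked, in the order asked, and still so for the second after the job is handed in, with the robot touching nothing.
Of cart_red, cart_yellow, cart_blue only 2 to 3 are there at a start; the rules pass over those that are not, and their reading is None.
At some moment in a run one of cart_red, cart_yellow, cart_blue may be knocked a few centimetres aside while the robot is not near it.
It also fails if it takes over 210 s, if anything falls off the work surface, if the arm or the gripper's body presses on something with over 40 N, if the wrist force passes 120 N, or if a joint passes its speed limit or range.

## Working session

There is one attempt and no reset: what is moved stays moved. The work goes in short steps, Python scripts to look and compute and a tool call to move; the robot and the scene stay as the last step left them, time stands still between calls to the robot, and variables do not carry over. Pictures are saved under pics/ and viewed, at most 14 in all, crops included, and the job is handed in when it is done.

Besides the shell and the picture viewer there is one more tool, called after "Emit:" as name(argument=value, ...) on one line, values as JSON. servo_tool: Moves the arm, as the interface text tells. Its arguments: {"type":"object","properties":{"deltas":{"type":"string"}},"required":["deltas"]}

```bash
mkdir -p pics; cat > h.py <<'E'
import numpy as np, cv2
from scipy.spatial.transform import Rotation as R
from rig import arm, optics, sign_off
def cap(name):
    o=arm.get_obs(); c=optics.capture(name)
    if 'pose' not in c:
        T=np.eye(4);T[:3,:3]=R.from_quat(o['eef_rot']).as_matrix();T[:3,3]=o['position'];c['pose']=T@c['hand_eye']
    return c
def save(c,n,box=None,s=1):
    im=c['image'][...,::-1]
    if box: im=im[box[1]:box[3],box[0]:box[2]]
    cv2.imwrite('pics/'+n,cv2.resize(im,None,fx=s,fy=s,interpolation=cv2.INTER_CUBIC))
def cloud(c):
    v,u=np.mgrid[:400,:640];d=c['depth']
    p=np.stack([(u-c['cx'])/c['fx']*d,(v-c['cy'])/c['fy']*d,d],-1)
    return p@c['pose'][:3,:3].T+c['pose'][:3,3]
def ray(c,u,v,z):
    d=c['pose'][:3,:3]@np.array([(u-c['cx'])/c['fx'],(v-c['cy'])/c['fy'],1]);o=c['pose'][:3,3]
    return o+d*(z-o[2])/d[2]
def pix(c,p):
    q=c['pose'][:3,:3].T@(np.asarray(p)-c['pose'][:3,3]);return c['fx']*q[0]/q[2]+c['cx'],c['fy']*q[1]/q[2]+c['cy']
E
python3 - <<'E'
from h import *
print(arm.get_obs())
for n in('top','scene'):
    c=cap(n);save(c,n+'1.png',s=1.25);print(n,c['fx'],c['cx'],c['cy'],c['pose'].round(3).tolist())
E
```

```text
{'clock': 0.0, 'qpos': array([-1.31660585e+00,  3.51255737e-01,  1.65244858e+00,  7.75865347e-06,
        1.13910212e+00, -8.46135256e-02]), 'joint_vel': array([-5.27227814e-05, -1.90156796e-05, -1.56873790e-03,  1.29425136e-03,
        1.64455788e-04,  3.77722163e-04]), 'joint_torque': array([-8.96299334e-04, -5.06108952e+01, -2.91400838e+01, -1.55313296e-04,
        4.61817021e-03,  4.29324416e-05]), 'position': array([ 0.18272981, -0.51839376,  0.23073844]), 'eef_rot': array([ 9.85685854e-01,  1.68591307e-01, -4.78858420e-05, -6.05007973e-04]), 'ft_force': array([0.72409366, 0.18253695, 0.65964587]), 'wrist_torque': array([ 0.01424373, -0.01386353, -0.05745277]), 'grip_force': 0.0, 'width': 1.0000912842741858}
top 366.77854402904836 317.42644203931377 199.7339489292295 [[-0.027, -0.988, 0.151, 0.407], [-1.0, 0.029, 0.008, 0.019], [-0.012, -0.151, -0.988, 1.072], [0.0, 0.0, 0.0, 1.0]]
scene 379.110137369358 316.18770993306737 201.8858069525822 [[0.839, 0.387, -0.383, 1.003], [0.544, -0.592, 0.595, -0.643], [0.003, -0.708, -0.707, 0.882], [0.0, 0.0, 0.0, 1.0]]
```

View pics/top1.png

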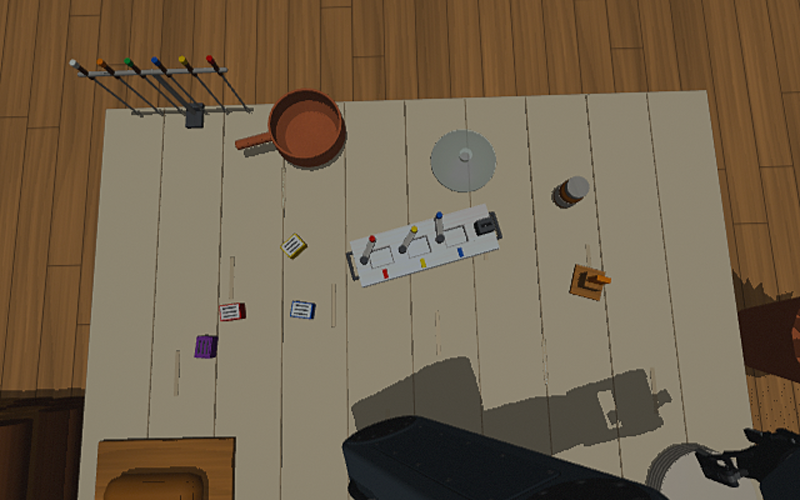

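View pics/scene1.png

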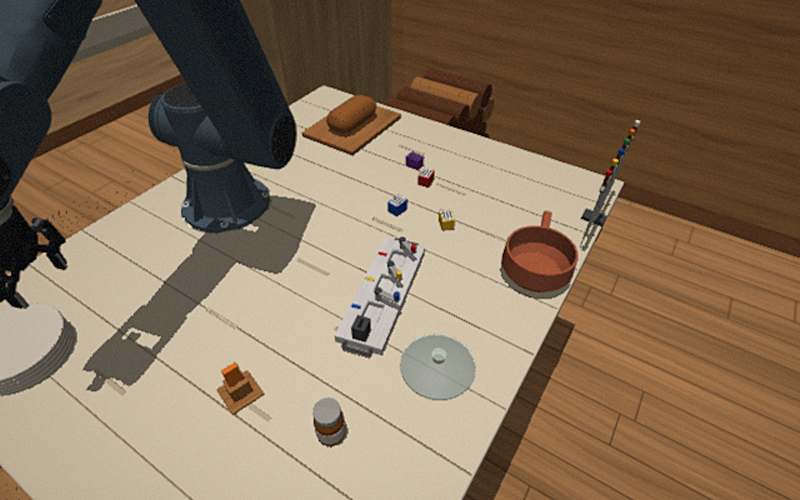

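The top view (800-px scale) shows the red cartridge at (232,311), yellow at (293,246) and blue at (303,310). The purple decoy is at (206,346). The burner is around (425,245) with its knobs at (372,240), (413,230) and (438,215), the tower is at (486,226), and the gauge stand is at (588,282). The red bottle on the skewer rack at (211,60) is not a cartridge.

```bash
cat > meas.py <<'E'
from h import *
c=cap('top');P=cloud(c);hsv=cv2.cvtColor(c['image'],cv2.COLOR_RGB2HSV).astype(int)
H,S,V=hsv[...,0],hsv[...,1],hsv[...,2]
X,Y,Z=P[...,0],P[...,1],P[...,2]
print('table z',np.median(Z[(abs(X-.4)<.02)&(abs(Y-.3)<.1)]))
col={'red':(H<6)|(H>174),'yellow':(H>22)&(H<34),'blue':(H>105)&(H<125),'purple':(H>130)&(H<155)}
for n,m in col.items():
    k=(m&(S>110)&(V>60)&(X>.2)&(X<.75)&(abs(Y)<.5)).astype(np.uint8)
    N,L,st,ce=cv2.connectedComponentsWithStats(k)
    for i in range(1,N):
        if st[i,4]>=4: print(n,st[i,4],ce[i].round(1),np.median(P[L==i],0).round(4),'zmax',Z[L==i].max().round(4))
def rect(m,name):
    N,L,st,ce=cv2.connectedComponentsWithStats(m.astype(np.uint8))
    for i in range(1,N):
        if st[i,4]>25:
            q=P[L==i][:,:2].astype(np.float32);r=cv2.minAreaRect(q)
            print(name,st[i,4],ce[i].round(0),np.round(r[0],4),np.round(r[1],4),round(r[2],1),'z',np.median(P[L==i][:,2]).round(4))
rect((Z>.030)&(Z<.042)&(Y>.08)&(Y<.45)&(X>.2)&(X<.65),'cart')
rect((Z>.018)&(Z<.030)&(abs(Y)<.3)&(X>.3)&(X<.65),'burn')
rect((Z>.058)&(Z<.070)&(Y<.0)&(Y>-.2)&(X>.35)&(X<.6),'tower')
rect((Z>.040)&(Z<.052)&(Y<-.2)&(Y>-.45)&(X>.25)&(X<.55),'stand')
rect((Z>.08)&(Z<.12)&(Y<-.2)&(Y>-.45)&(X>.25)&(X<.45),'gauge')
save(c,'t_b.png',(270,155,410,235),5.7);save(c,'t_c.png',(140,180,270,300),4.6)
E
python3 meas.py
```

```text
table z 0.0002691243518502251
red 21 [297.2 190.4] [0.5888 0.0822 0.0729] zmax 0.075
red 27 [307.8 218.6] [0.5148 0.0554 0.0251] zmax 0.0289
red 4 [184.5 243. ] [0.4533 0.4053 0.0353] zmax 0.0362
red 4 [191.  243.5] [0.4514 0.3868 0.0346] zmax 0.0353
red 9 [176.7 245.1] [0.4509 0.4288 0.0358] zmax 0.0377
red 25 [188.8 252.6] [0.4222 0.3872 0.0352] zmax 0.0413
red 11 [176.9 254.1] [0.4205 0.4273 0.0363] zmax 0.0398
yellow 21 [331. 183.] [ 0.6059 -0.0124  0.0726] zmax 0.078
yellow 58 [234.2 196.6] [0.5812 0.2641 0.0357] zmax 0.0409
yellow 26 [338.  210.1] [ 0.5356 -0.0313  0.026 ] zmax 0.0299
blue 17 [351.  171.6] [ 0.6357 -0.0693  0.0726] zmax 0.0758
blue 23 [368.  201.6] [ 0.5567 -0.1187  0.0258] zmax 0.0305
blue 4 [237.5 241. ] [0.4546 0.2545 0.0376] zmax 0.0385
blue 4 [243.5 242. ] [0.4515 0.238  0.0369] zmax 0.038
blue 17 [247.5 250.1] [0.426  0.225  0.0353] zmax 0.0386
blue 6 [237.5 253. ] [0.4213 0.2545 0.0348] zmax 0.0378
purple 166 [162.5 277.3] [0.3606 0.4623 0.0366] zmax 1.0722
cart 213 [234. 196.] [0.5844 0.2675] [0.0371 0.0482] 40.2 z 0.0365
cart 219 [241. 247.] [0.4369 0.2452] [0.0484 0.0355] 81.3 z 0.0369
cart 225 [184. 249.] [0.4366 0.4063] [0.0357 0.0496] 6.9 z 0.0365
cart 37 [168. 277.] [0.3592 0.4479] [0.0045 0.046 ] 85.4 z 0.0344
burn 2970 [338. 198.] [ 0.5797 -0.039 ] [0.1106 0.3352] 14.3 z 0.0244
stand 111 [473. 225.] [ 0.4822 -0.4109] [0.0409 0.0335] 73.1 z 0.0466
```

View pics/t_c.png

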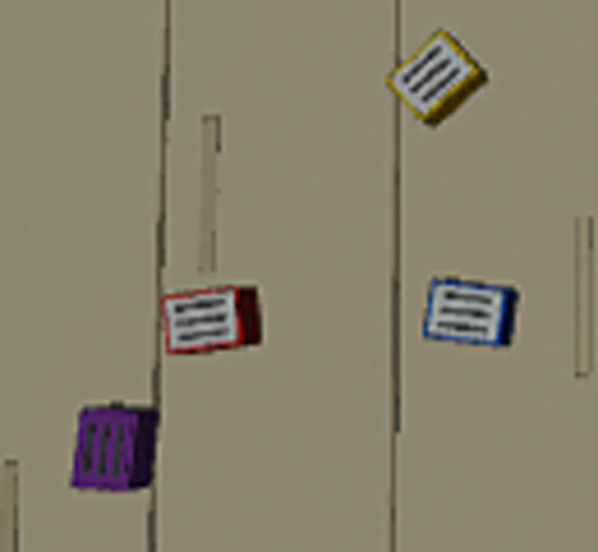

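```bash
cat > go.py <<'E'
# usage: go.py x y z yawdeg : prints remaining delta in tool axes (tool pointing down, tool x axis at yaw)
import sys
from h import *
def go(x,y,z,yaw=None):
    o=arm.get_obs();M=R.from_quat(o['eef_rot']).as_matrix()
    d=M.T@(np.array([x,y,z])-o['position'])
    cur=np.degrees(np.arctan2(M[1,0],M[0,0]))
    s=''
    if yaw is not None:
        G=R.from_euler('z',yaw,degrees=True).as_matrix()@np.diag([1,-1,-1.])
        rv=np.degrees(R.from_matrix(M.T@G).as_rotvec());s=f'rotvec {rv.round(2)}'
        n=max(abs(d).max()/.05,abs(rv).max()/8.59)
    else: n=abs(d).max()/.05
    print('t',round(o['clock'],2),'pos',o['position'].round(4),'yaw',cur.round(2),'w',round(o['width'],3),'F',o['ft_force'].round(1),'| d_tool',d.round(4),s,'rows',round(n,1))
if __name__=='__main__': go(*map(float,sys.argv[1:]))
E
python3 go.py 0.5 -0.1 0.40 0; python3 -c "
from h import *
c=cap('wrist');print(c['hand_eye'].round(3),c['fx'])"
```

```text
t 0.15 pos [ 0.1827 -0.5185  0.2309] yaw 19.41 w 1.0 F [ 0.1  0.3 -0.1] | d_tool [ 0.4383 -0.2894 -0.1688] rotvec [-0.05  0.   19.41] rows 8.8
[[-0.    -0.956 -0.294  0.076]
 [ 1.    -0.    -0.     0.001]
 [ 0.    -0.294  0.956 -0.142]
 [ 0.     0.     0.     1.   ]] 328.93439231043317
```

```bash
python3 go.py 0.63 -0.05 0.25 14
```

```text
t 0.2 pos [ 0.1828 -0.5185  0.231 ] yaw 19.41 w 0.995 F [-0.3  0.5 -0.8] | d_tool [ 0.5775 -0.2933 -0.0188] rotvec [-0.04 -0.    5.41] rows 11.6
```

Emit:
servo_tool(deltas="0 0 0 0.036 -0.018 -0.001 -1;0 0 0 0.036 -0.018 -0.001 -1;0 0 0 0.036 -0.018 -0.001 -1;0 0 0 0.036 -0.018 -0.001 -1;0 0 0 0.036 -0.018 -0.001 -1;0 0 0 0.036 -0.018 -0.001 -1;0 0 0 0.036 -0.018 -0.001 -1;0 0 0 0.036 -0.018 -0.001 -1;0 0 0 0.036 -0.018 -0.001 -1;0 0 0 0.036 -0.018 -0.001 -1;0 0 0 0.036 -0.018 -0.001 -1;0 0 0 0.036 -0.018 -0.001 -1")

```text
clock: 1.4
position: [0.5194, -0.17, 0.2433]
eef_rot: [0.986, 0.169, -0.0, -0.0]
ft_force: [-0.2, -0.8, 0.3]
width: 1.003
grip_force: 0.0
```

Emit:
servo_tool(deltas="0 0 0 0.036 -0.018 -0.002 -1;0 0 0 0.036 -0.018 -0.002 -1;0 0 0 0.036 -0.018 -0.002 -1;0 0 0 0.036 -0.018 -0.002 -1;0 0 5.4 0 0 0 -1;0 0 0 0 0 0 -1;0 0 0 0 0 0 -1")

```text
clock: 2.1
position: [0.63, -0.0559, 0.251]
eef_rot: [0.992, 0.123, -0.0, -0.0]
ft_force: [-0.0, -1.4, -0.3]
width: 1.002
grip_force: 0.0
```

```bash
cat > bm.py <<'E'
from h import *
c=cap('wrist');save(c,'w1.png',s=1.25);P=cloud(c);X,Y,Z=[P[...,i] for i in range(3)]
hsv=cv2.cvtColor(c['image'],cv2.COLOR_RGB2HSV).astype(int);H,S,V=hsv[...,0],hsv[...,1],hsv[...,2]
np.savez('w1.npz',P=P,im=c['image'],pose=c['pose'])
print('table',np.median(Z[(abs(Z)<.01)]))
def rect(m,name,mn=60):
    N,L,st,ce=cv2.connectedComponentsWithStats(m.astype(np.uint8))
    for i in range(1,N):
        if st[i,4]>mn:
            r=cv2.minAreaRect(P[L==i][:,:2].astype(np.float32))
            print(name,st[i,4],ce[i].round(0),np.round(r[0],4),np.round(r[1],4),round(r[2],1),'z',np.median(P[L==i][:,2]).round(4))
k=(Z>.018)&(Z<.030)&(abs(Y)<.3)&(X>.3)&(X<.75)
rect(k,'burn',800)
rect((Z>.003)&(Z<.012)&(X>.5)&(X<.65)&(Y<.14)&(Y>-.2),'pocket',150)
rect((Z>.060)&(Z<.069)&(Y<.0)&(Y>-.24)&(X>.35)&(X<.7),'tower')
rect((Z>.066)&(Z<.080)&(S>110)&(X>.5)&(abs(Y)<.2),'knob',20)
rect((Z>.045)&(Z<.057)&(X>.5)&(abs(Y)<.2),'arm',40)
rect((Z>.040)&(Z<.052)&(Y<-.2)&(X>.25)&(X<.6),'stand')
rect((Z>.08)&(Z<.10)&(Y<-.3)&(X>.25)&(X<.6),'gauge')
rect((Z>.030)&(Z<.042)&(Y>.15)&(X>.3),'cart',200)
E
python3 bm.py; python3 go.py .63 -.05 .25 14
```

```text
table -0.0006051649430141304
burn 853 [419.  79.] [ 0.7409 -0.1382] [0.0763 0.0182] 89.9 z 0.0197
burn 17733 [291. 197.] [ 0.5778 -0.035 ] [0.1113 0.3313] 14.5 z 0.0233
pocket 221 [257. 152.] [0.6203 0.0206] [0.0008 0.2398] 14.4 z 0.0079
pocket 1107 [205. 199.] [0.5488 0.0683] [0.0354 0.0473] 14.6 z 0.0075
pocket 1003 [282. 200.] [ 0.572  -0.0207] [0.036  0.0501] 13.8 z 0.0073
pocket 1184 [354. 198.] [ 0.5944 -0.1093] [0.0359 0.05  ] 14.1 z 0.0074
tower 831 [421. 211.] [ 0.6131 -0.1728] [0.0305 0.0368] 14.6 z 0.0632
knob 139 [333. 167.] [ 0.6375 -0.0685] [0.0124 0.012 ] 14.8 z 0.072
knob 155 [177. 178.] [0.589  0.0819] [0.0122 0.0125] 19.1 z 0.0721
knob 149 [271. 183.] [ 0.6071 -0.0114] [0.0121 0.0128] 76.3 z 0.0721
arm 695 [441.  33.] [ 0.7848 -0.1379] [0.03   0.0298] 85.2 z 0.0461
arm 620 [326. 194.] [ 0.6109 -0.0709] [0.0655 0.0177] 0.4 z 0.0527
arm 628 [168. 198.] [0.5638 0.0922] [0.0178 0.0658] 63.1 z 0.0528
arm 606 [251. 199.] [0.5852 0.0041] [0.0176 0.0659] 59.5 z 0.0529
arm 179 [412. 201.] [ 0.6197 -0.1636] [0.0231 0.0467] 53.9 z 0.0516
arm 78 [420. 210.] [ 0.6114 -0.1748] [0.0037 0.0216] 15.8 z 0.0515
cart 1507 [ 20. 133.] [0.5836 0.2681] [0.0363 0.0501] 41.1 z 0.0359
cart 1206 [ 39. 256.] [0.4359 0.2458] [0.0489 0.0377] 81.8 z 0.0359
t 2.15 pos [ 0.63   -0.0562  0.2512] yaw 14.1 w 1.003 F [-0.5 -0.7 -0.3] | d_tool [ 0.0016 -0.006   0.0012] rotvec [-0.    0.02  0.1 ] rows 0.1
```

The crop confirms that the red block at (211,319) has an aluminium top. The purple one at (115,447) does not, so it stays where it is. The pocket, knob and tower sizes and heights all match the description. Levers are at about 51° (red), 42° (yellow) and 78° (blue), so I'll open all three.

```bash
cat >> go.py <<'E'
E
cat > gb.py <<'E'
import sys
from go import *
B=np.array([.5778,-.0350]);yb=np.radians(14.4)
ex=np.array([np.cos(yb),np.sin(yb)]);ey=np.array([-ex[1],ex[0]])
def gb(xp,yp,z,yaw=104.4):
    p=B+xp*ex+yp*ey; go(p[0],p[1],z,yaw)
if __name__=='__main__': gb(*map(float,sys.argv[1:]))
E
python3 gb.py .044 .086 .15
```

```text
t 2.15 pos [ 0.63   -0.0562  0.2512] yaw 14.1 w 1.003 F [-0.5 -0.7 -0.3] | d_tool [-0.0018 -0.1195  0.1012] rotvec [-2.00e-02  1.00e-02 -9.03e+01] rows 10.5
```

Emit:
servo_tool(deltas="0 0 0 0 -0.03 0.01 1;0 0 0 0 -0.03 0.01 1;0 0 0 0 -0.03 0.01 1;0 0 0 -0.002 -0.03 0.01 1;0 0 -8.2 0 0 0 1;0 0 -8.2 0 0 0 1;0 0 -8.2 0 0 0 1;0 0 -8.2 0 0 0 1;0 0 -8.2 0 0 0 1;0 0 -8.2 0 0 0 1;0 0 -8.2 0 0 0 1;0 0 -8.2 0 0 0 1")

```text
clock: 3.35
position: [0.5991, 0.0595, 0.2115]
eef_rot: [0.766, 0.643, 0.0, 0.0]
ft_force: [-0.2, 0.2, -0.1]
width: 0.002
grip_force: 0.0
```

Emit:
servo_tool(deltas="0 0 -8.2 0 0 0 1;0 0 -8.2 0 0 0 1;0 0 -8.2 0 0 0 1;0 0 0 0 0 0 1;0 0 0 0 0 0 1")

```text
clock: 3.85
position: [0.5992, 0.0598, 0.2114]
eef_rot: [0.616, 0.788, 0.0, 0.0]
ft_force: [0.1, 0.1, 0.3]
width: 0.004
grip_force: 0.0
```

```bash
python3 gb.py .044 .086 .058; python3 - <<'E'
from h import *
c=cap('wrist');save(c,'w2.png',s=1.0)
E
```

```text
t 3.85 pos [0.5992 0.0598 0.2114] yaw 103.98 w 0.004 F [0.1 0.1 0.3] | d_tool [-0.0005 -0.0003  0.1534] rotvec [ 0.01  0.   -0.42] rows 3.1
```

View pics/w2.png

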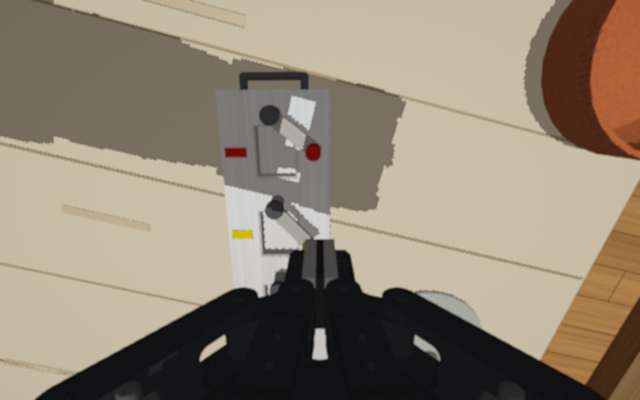

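The wrist view shows the red knob at (313,152), with the shut fingertips at (320,245) on its −y' side and the path clear. I'll descend and push toward +y', which is tool +x.

Emit:
servo_tool(deltas="0 0 -0.4 0 0 0.04 1;0 0 0 0 0 0.04 1;0 0 0 0 0 0.04 1;0 0 0 0 0 0.033 1;0 0 0 0 0 0 1;0 0 0 0.007 0 0 1;0 0 0 0.007 0 0 1;0 0 0 0.007 0 0 1;0 0 0 0.007 0 0 1;0 0 0 0.007 0 0 1;0 0 0 0.007 0 0 1;0 0 0 0.007 0 0 1")

```text
clock: 5.1
position: [0.5868, 0.1084, 0.0586]
eef_rot: [0.611, 0.791, 0.0, -0.0]
ft_force: [-0.7, -1.1, 1.8]
width: 0.001
grip_force: 0.8
```

Emit:
servo_tool(deltas="0 0 0 0 0 0 1;0 0 0 -0.004 0 0 1;0 0 0 0 0 -0.03 1;0 0 0 0 0 0 1")

```text
clock: 5.5
position: [0.5896, 0.1035, 0.091]
eef_rot: [0.612, 0.791, 0.001, 0.001]
ft_force: [0.1, -0.6, -0.3]
width: 0.002
grip_force: 0.0
```

```bash
python3 gb.py .042 -.008 .058
```

```text
t 5.5 pos [0.5896 0.1035 0.091 ] yaw 104.59 w 0.002 F [ 0.1 -0.6 -0.3] | d_tool [-0.1392 -0.0045  0.0331] rotvec [0.23 0.03 0.19] rows 2.8
```

Emit:
servo_tool(deltas="0 0 0 -0.035 -0.001 0 1;0 0 0 -0.035 -0.001 0 1;0 0 0 -0.035 -0.001 0 1;0 0 0 -0.034 -0.001 0 1;0 0 0 0 0 0 1;0 0 0 0 0 0.033 1;0 0 0 0.009 0 0 1;0 0 0 0.009 0 0 1;0 0 0 0.009 0 0 1;0 0 0 0.009 0 0 1;0 0 0 0.009 0 0 1;0 0 0 0.009 0 0 1")

```text
clock: 6.7
position: [0.6051, 0.0216, 0.0555]
eef_rot: [0.611, 0.791, -0.0, -0.0]
ft_force: [-0.8, -2.5, 1.3]
width: 0.005
grip_force: 1.2
```

Emit:
servo_tool(deltas="0 0 0 0 0 0 1;0 0 0 -0.004 0 0 1;0 0 0 0 0 -0.033 1;0 0 0 0 0 0 1")

```text
clock: 7.1
position: [0.6085, 0.0161, 0.0915]
eef_rot: [0.612, 0.791, 0.001, 0.002]
ft_force: [-0.3, 0.4, 0.4]
width: -0.003
grip_force: 0.0
```

```bash
python3 gb.py .047 -.071 .058
```

```text
t 7.1 pos [0.6085 0.0161 0.0915] yaw 104.58 w -0.003 F [-0.3  0.4  0.4] | d_tool [-0.1128  0.0041  0.0337] rotvec [0.27 0.08 0.18] rows 2.3
```

Emit:
servo_tool(deltas="0 0 0 -0.038 0.001 0 1;0 0 0 -0.038 0.001 0 1;0 0 0 -0.037 0.002 0 1;0 0 0 0 0 0 1;0 0 0 0 0 0.033 1;0 0 0 0.007 0 0 1;0 0 0 0.007 0 0 1;0 0 0 0.007 0 0 1;0 0 0 0.006 0 0 1;0 0 0 0 0 0 1;0 0 0 -0.004 0 0 1;0 0 0 0 0 -0.034 1")

```text
clock: 8.3
position: [0.6311, -0.0695, 0.0862]
eef_rot: [0.612, 0.791, -0.001, -0.003]
ft_force: [0.2, 1.0, 0.2]
width: 0.001
grip_force: 0.0
```

Emit:
servo_tool(deltas="0 0 0 0 0 -0.05 -1;0 0 0 0 0 -0.05 -1;0 0 0 0 0 0 -1")

```text
clock: 8.6
position: [0.6363, -0.0702, 0.197]
eef_rot: [0.612, 0.791, 0.003, 0.005]
ft_force: [0.5, 0.4, -0.3]
width: 0.508
grip_force: 0.0
```

```bash
python3 - <<'E'
exec(open('bm.py').read().replace('w1.','w3.'))
E
python3 gb.py 0 .105 .25;python3 go.py .5836 .2681 .25 131; python3 - <<'E'
from h import *
c=cap('top');save(c,'t3.png',(150,140,420,300),2.9)
E
```

```text
table -0.0006740668111734904
burn 22203 [264. 133.] [ 0.5858 -0.0666] [0.1106 0.2671] 14.4 z 0.0233
pocket 1214 [263.  13.] [0.5542 0.0547] [0.038  0.0231] 13.6 z 0.0073
pocket 2228 [266. 103.] [ 0.5736 -0.0212] [0.0383 0.0513] 14.3 z 0.0074
pocket 1578 [271. 195.] [ 0.5964 -0.1103] [0.0381 0.048 ] 14.2 z 0.0073
tower 298 [278. 277.] [ 0.6226 -0.1702] [0.0105 0.0367] 14.1 z 0.0632
knob 290 [318.  35.] [0.6081 0.0407] [0.0126 0.0128] 16.0 z 0.0722
knob 199 [317. 155.] [ 0.63   -0.0458] [0.0115 0.0126] 14.4 z 0.0722
arm 1364 [279.  51.] [0.585 0.027] [0.0636 0.0178] 29.5 z 0.0527
arm 1019 [282. 161.] [ 0.6067 -0.0586] [0.0642 0.0176] 32.8 z 0.0526
arm 97 [281. 262.] [ 0.627  -0.1679] [0.0086 0.0368] 28.8 z 0.051
arm 525 [442. 275.] [ 0.7852 -0.1379] [0.029  0.0299] 78.0 z 0.046
t 8.65 pos [ 0.6349 -0.07    0.1932] yaw 104.59 w 0.592 F [ 0.2 -0.3 -1.4] | d_tool [ 0.1531 -0.0457 -0.0575] rotvec [0.37 0.16 0.19] rows 3.1
t 8.65 pos [ 0.6349 -0.07    0.1932] yaw 104.59 w 0.592 F [ 0.2 -0.3 -1.4] | d_tool [ 0.34    0.036  -0.0575] rotvec [  0.32   0.25 -26.4 ] rows 6.8
```

View pics/t3.png

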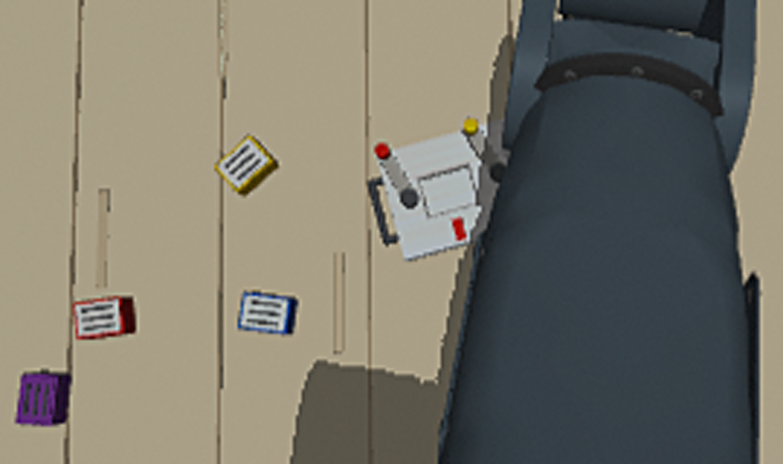

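The levers now stand at about 105°: the red knob is at (383,151) and the yellow at (471,126). The pockets are clear and the cartridges have not moved. Next is the yellow cartridge, at (246,164).

Emit:
servo_tool(deltas="0 0 0 0.034 0.003 -0.006 -1;0 0 0 0.034 0.004 -0.006 -1;0 0 0 0.034 0.003 -0.006 -1;0 0 0 0.034 0.004 -0.006 -1;0 0 0 0.034 0.003 -0.006 -1;0 0 0 0.034 0.004 -0.006 -1;0 0 0 0.034 0.003 -0.006 -1;0 0 0 0.034 0.004 -0.006 -1;0 0 0 0.034 0.003 -0.005 -1;0 0 0 0.034 0.004 -0.005 -1;0 0 -8.5 0 0 0 -1;0 0 -8.5 0 0 0 -1")

```text
clock: 9.9
position: [0.5806, 0.2692, 0.2454]
eef_rot: [0.485, 0.875, -0.001, -0.001]
ft_force: [-0.7, -0.2, 0.5]
width: 1.002
grip_force: 0.0
```

Emit:
servo_tool(deltas="0 0 -8.5 0 0 0 -1;0 0 -0.9 0 0 0 -1;0 0 0 0 0 0 -1;0 0 0 0 0 0 -1")

```text
clock: 10.3
position: [0.5812, 0.2683, 0.2466]
eef_rot: [0.416, 0.909, -0.0, -0.0]
ft_force: [-0.2, -0.9, -0.1]
width: 1.002
grip_force: 0.0
```

```bash
cat > look.py <<'E'
# rectangle fit of top faces near the given height, near given xy
import sys
from h import *
def look(x,y,z0,z1,rad=.05,cam='wrist',mn=100):
    c=cap(cam);P=cloud(c);k=(P[...,2]>z0)&(P[...,2]<z1)&(np.hypot(P[...,0]-x,P[...,1]-y)<rad)
    N,L,st,ce=cv2.connectedComponentsWithStats(k.astype(np.uint8))
    for i in range(1,N):
        if st[i,4]>mn:
            q=P[L==i];r=cv2.minAreaRect(q[:,:2].astype(np.float32))
            print(st[i,4],ce[i].round(0),'c',np.round(r[0],4),np.round(r[1],4),round(r[2],1),'z',np.median(q[:,2]).round(4))
    return c,P
if __name__=='__main__': look(*map(float,sys.argv[1:5]))
E
python3 look.py .5836 .2681 .031 .042; python3 go.py .5836 .2681 .016 131
```

```text
1415 [321. 165.] c [0.5833 0.2685] [0.0357 0.0479] 41.0 z 0.0357
t 10.35 pos [0.5812 0.2683 0.2468] yaw 130.85 w 1.0 F [ 0.6  0.6 -0.6] | d_tool [-0.0018  0.0018  0.2308] rotvec [-0.03 -0.02 -0.15] rows 4.6
```

Emit:
servo_tool(deltas="0 0 -0.15 -0.0015 0.0018 0.04 -1;0 0 0 0 0 0.04 -1;0 0 0 0 0 0.04 -1;0 0 0 0 0 0.04 -1;0 0 0 0 0 0.04 -1;0 0 0 0 0 0.03 -1;0 0 0 0 0 0 -1;0 0 0 0 0 0 1;0 0 0 0 0 0 1;0 0 0 0 0 0 1;0 0 0 0 0 0 1;0 0 0 0 0 0 1")

```text
clock: 11.55
position: [0.5846, 0.2689, 0.0192]
eef_rot: [0.413, 0.911, 0.001, 0.001]
ft_force: [-0.1, -0.1, 7.3]
width: 0.408
grip_force: 61.1
```

Emit:
servo_tool(deltas="0 0 0 0 0 -0.03 1;0 0 0 0 0 -0.05 1;0 0 0 0 0 -0.05 1;0 0 0 0 0 -0.05 1;0 0 0 0 0 -0.05 1;0 0 0 0 0 0 1;0 0 0 0 0 0 1")

```text
clock: 12.25
position: [0.5838, 0.2686, 0.2489]
eef_rot: [0.413, 0.911, 0.001, 0.001]
ft_force: [0.7, -0.2, -1.7]
width: 0.407
grip_force: 60.3
```

```bash
sed -i 's/B=np.array.*;yb/B=np.array([.5778,-.0357]);yb/' gb.py; python3 gb.py 0 .015 .25; python3 - <<'E'
from h import *
o=arm.get_obs();c=cap('wrist');save(c,'w4.png',s=1)
E
```

```text
t 12.25 pos [0.5838 0.2686 0.2489] yaw 131.16 w 0.407 F [ 0.7 -0.2 -1.7] | d_tool [-0.2118 -0.198  -0.0014] rotvec [1.700e-01 2.000e-02 2.676e+01] rows 4.2
```

View pics/w4.png

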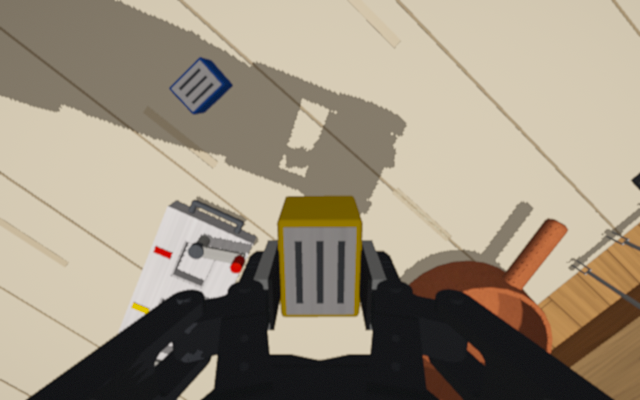

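The yellow cartridge is gripped square and level, with its top centred at about (320,270). I'll measure it in the hand and carry it over the yellow pocket.

```bash
cat > held.py <<'E'
from h import *
o=arm.get_obs();c=cap('wrist');P=cloud(c);M=R.from_quat(o['eef_rot']).as_matrix();Q=(P-o['position'])@M
k=(abs(Q[...,0])<.04)&(abs(Q[...,1])<.0165)&(Q[...,2]<.03)&(Q[...,2]>-.06)
k[:150]=0
h=np.histogram(Q[...,2][k],30);z=h[1][h[0].argmax()]+.0015
k&=abs(Q[...,2]-z)<.003
print('top z_tool',np.median(Q[...,2][k]).round(4),'x',np.percentile(Q[...,0][k],[.5,99.5]).round(4),'mid',np.percentile(Q[...,0][k],[.5,99.5]).mean().round(4),'tiltx',np.polyfit(Q[...,0][k],Q[...,2][k],1)[0].round(3),k.sum())
E
python3 held.py
```

```text
top z_tool -0.0166 x [-0.0225  0.0243] mid 0.0009 tiltx 0.006 7454
```

Emit:
servo_tool(deltas="0 0 0 -0.028 -0.026 0 1;0 0 0 -0.026 -0.025 0 1;0 0 0 -0.026 -0.025 0 1;0 0 0 -0.026 -0.025 0 1;0 0 0 -0.026 -0.025 0 1;0 0 0 -0.026 -0.024 0 1;0 0 0 -0.027 -0.024 0 1;0 0 0 -0.027 -0.024 0 1;0 0 7 0 0 0 1;0 0 7 0 0 0 1;0 0 7 0 0 0 1;0 0 5.7 0 0 0 1")

```text
clock: 13.55
position: [0.5734, -0.0215, 0.2456]
eef_rot: [0.615, 0.789, -0.001, -0.001]
ft_force: [0.1, 0.5, -1.0]
width: 0.408
grip_force: 60.4
```

Emit:
servo_tool(deltas="0 0 0 0 0 0 1;0 0 0 0 0 0 1;0 0 0 0 0 0 1")

```text
clock: 13.85
position: [0.5739, -0.0214, 0.2467]
eef_rot: [0.612, 0.791, -0.0, -0.0]
ft_force: [-0.4, 0.7, -0.6]
width: 0.405
grip_force: 60.4
```

```bash
python3 held.py; python3 look.py .574 -.021 .003 .012; python3 gb.py 0 .015 .04
```

```text
top z_tool -0.0166 x [-0.0222  0.0247] mid 0.0013 tiltx 0.013 7619
1421 [319. 160.] c [ 0.5746 -0.0221] [0.0391 0.0498] 14.1 z 0.0073
t 13.95 pos [ 0.574  -0.0214  0.247 ] yaw 104.54 w 0.406 F [ 0.4 -0.5 -0.6] | d_tool [1.00e-04 2.00e-04 2.07e-01] rotvec [-0.02 -0.01  0.14] rows 4.1
```

Emit:
servo_tool(deltas="0 0 0 -0.0008 0.0003 0.045 1;0 0 0 0 0 0.045 1;0 0 0 0 0 0.045 1;0 0 0 0 0 0.045 1;0 0 0 0 0 0.02 1;0 0 0 0 0 0 1;0 0 0 0 0 0.004 1;0 0 0 0 0 0.004 1;0 0 0 0 0 0.002 1;0 0 0 0 0 0 1")

```text
clock: 14.95
position: [0.5748, -0.0221, 0.0378]
eef_rot: [0.612, 0.791, 0.0, 0.0]
ft_force: [0.2, -1.1, -0.7]
width: 0.402
grip_force: 61.4
```

Emit:
servo_tool(deltas="0 0 0 0 0 0.003 1;0 0 0 0 0 0.003 1;0 0 0 0 0 0.003 1;0 0 0 0 0 0.002 1;0 0 0 0 0 0.001 1;0 0 0 0 0 0 1;0 0 0 0 0 0 1")

```text
clock: 15.65
position: [0.5745, -0.0221, 0.0272]
eef_rot: [0.612, 0.791, -0.0, -0.0]
ft_force: [-10.5, 0.9, 26.5]
width: 0.405
grip_force: 64.7
```

Emit:
servo_tool(deltas="0 0 0 0 0 -0.001 1;0 0 0 0 0 0 -0.2;0 0 0 0 0 0 -0.2;0 0 0 0 0 0 -0.2;0 0 0 0 0 -0.01 -0.2;0 0 0 0 0 -0.03 -0.2;0 0 0 0 0 -0.04 -0.2;0 0 0 0 0 -0.05 -0.2;0 0 0 0 0 -0.05 -0.2;0 0 0 0 0 -0.03 -0.2;0 0 0 0 0 0 -0.2;0 0 0 0 0 0 -0.2")

```text
clock: 16.85
position: [0.5744, -0.0221, 0.2368]
eef_rot: [0.612, 0.791, 0.0, 0.0]
ft_force: [-0.7, -0.4, -0.4]
width: 0.604
grip_force: 0.0
```

```bash
python3 look.py .574 -.021 .037 .056;python3 look.py .4359 .2458 .031 .042;  python3 gb.py .049 .09 .058
```

```text
498 [326. 129.] c [0.5728 0.0215] [0.037  0.0177] 34.7 z 0.0535
1552 [319. 166.] c [ 0.5747 -0.0215] [0.0354 0.0485] 15.1 z 0.0438
287 [329. 209.] c [ 0.5984 -0.06  ] [0.0452 0.0083] 26.8 z 0.0521
t 16.95 pos [ 0.5739 -0.022   0.2351] yaw 104.46 w 0.6 F [-0.   0.4  0.3] | d_tool [0.0756 0.0498 0.1771] rotvec [-0.11 -0.05  0.06] rows 3.5
```

The yellow cartridge's top is at 43.8 mm (44 expected), so it is home. Next I shut the yellow lever.

Emit:
servo_tool(deltas="0 0 0 0.04 0.025 0 1;0 0 0 0.037 0.023 0 1;0 0 0 0 0 0.04 1;0 0 0 0 0 0.04 1;0 0 0 0 0 0.04 1;0 0 0 0 0 0 1;0 0 0 0 0 0 1")

```text
clock: 17.65
position: [0.6016, 0.0644, 0.1162]
eef_rot: [0.613, 0.79, -0.001, -0.001]
ft_force: [0.4, 0.2, 0.3]
width: 0.004
grip_force: 0.0
```

```bash
python3 gb.py .046 .0915 .058
```

```text
t 17.65 pos [0.6016 0.0644 0.1162] yaw 104.46 w 0.004 F [0.4 0.2 0.3] | d_tool [ 0.0005 -0.0019  0.0582] rotvec [-0.1  -0.02  0.06] rows 1.2
```

Emit:
servo_tool(deltas="0 0 0 0 -0.002 0.03 1;0 0 0 0 0 0.028 1;0 0 0 0 0 0 1;0 0 0 -0.008 0 0 1;0 0 0 -0.008 0 0 1;0 0 0 -0.008 0 0 1;0 0 0 -0.008 0 0 1;0 0 0 -0.008 0 0 1;0 0 0 -0.008 0 0 1;0 0 0 -0.003 0 0 1;0 0 0 0.003 0 -0.03 1;0 0 0 0 0 0 1")

```text
clock: 18.85
position: [0.6138, 0.0172, 0.0913]
eef_rot: [0.612, 0.79, 0.001, 0.002]
ft_force: [0.3, 0.3, 0.5]
width: 0.001
grip_force: 0.0
```

```bash
python3 gb.py .066 .011 .058
```

```text
t 18.85 pos [0.6138 0.0172 0.0913] yaw 104.46 w 0.001 F [0.3 0.3 0.5] | d_tool [-0.0312  0.0178  0.0335] rotvec [0.28 0.11 0.06] rows 0.7
```

Emit:
servo_tool(deltas="0 0 0 -0.016 0.01 0 1;0 0 0 -0.015 0.008 0 1;0 0 0 0 0 0.033 1;0 0 0 0 0 0 1;0 0 0 0 -0.008 0 1;0 0 0 0 -0.008 0 1;0 0 0 0 -0.008 0 1;0 0 0 0 -0.007 0 1;0 0 0 0 -0.006 0 1;0 0 0 0 -0.005 0 1;0 0 0 0 -0.002 0 1;0 0 0 0 0 0 1")

```text
clock: 20.05
position: [0.5981, -0.0235, 0.0577]
eef_rot: [0.613, 0.79, 0.001, 0.005]
ft_force: [0.5, -0.2, 0.1]
width: -0.002
grip_force: 0.8
```

```bash
python3 gb.py .0215 .011 .058
```

```text
t 20.05 pos [ 0.5981 -0.0235  0.0577] yaw 104.34 w -0.002 F [ 0.5 -0.2  0.1] | d_tool [ 0.0042 -0.0012 -0.0003] rotvec [ 0.5   0.37 -0.06] rows 0.1
```

Emit:
servo_tool(deltas="0 0 0 0 -0.001 0 1;0 0 0 0 -0.001 0 1;0 0 0 0 0 0 1")

```text
clock: 20.35
position: [0.5937, -0.0194, 0.0569]
eef_rot: [0.612, 0.791, 0.001, 0.002]
ft_force: [5.9, -0.7, -0.6]
width: -0.001
grip_force: 2.5
```

Emit:
servo_tool(deltas="0 0 0 0 -0.001 0 1;0 0 0 0 -0.001 0 1;0 0 0 0 0 0 1")

```text
clock: 20.65
position: [0.5929, -0.0194, 0.0572]
eef_rot: [0.612, 0.791, 0.002, 0.003]
ft_force: [11.2, 1.5, -3.1]
width: -0.002
grip_force: 5.6
```

Emit:
servo_tool(deltas="0 0 0 0 0.008 0 1;0 0 0 0 0 -0.05 -1;0 0 0 0 0 -0.05 -1;0 0 0 0 0 -0.05 -1;0 0 0 0 0 -0.04 -1;0 0 0 0 0 0 -1;0 0 0 0 0 0 -1")

```text
clock: 21.35
position: [0.598, -0.0176, 0.2461]
eef_rot: [0.612, 0.791, 0.0, 0.0]
ft_force: [-0.2, -1.2, -0.4]
width: 0.995
grip_force: 0.0
```

```bash
cat > lev.py <<'E'
import sys
from gb import *
c=cap('wrist');P=cloud(c);hsv=cv2.cvtColor(c['image'],cv2.COLOR_RGB2HSV).astype(int);H,S=hsv[...,0],hsv[...,1]
for n,m,yp in(('red',(H<6)|(H>174),.143),('yellow',(H>20)&(H<36),.053),('blue',(H>105)&(H<125),-.037)):
    k=m&(S>110)&(P[...,2]>.066)&(P[...,2]<.08)&(np.hypot(P[...,0]-.59,P[...,1]+.02)<.25)
    if k.sum()>30:
        d=np.median(P[k][:,:2],0)-B; x,y=d@ex,d@ey; print(n,k.sum(),'x\' y\'',x.round(4),y.round(4),'deg',np.degrees(np.arctan2(x,yp-y)).round(1))
E
python3 lev.py; python3 go.py .4359 .2458 .25 81.5
```

```text
red 221 x' y' 0.0485 0.1547 deg 103.5
yellow 143 x' y' 0.0007 0.0047 deg 0.8
blue 114 x' y' 0.0482 -0.0212 deg 108.2
t 21.4 pos [ 0.5975 -0.0176  0.2448] yaw 104.49 w 1.001 F [-0.6  0.1  0.1] | d_tool [ 0.2955 -0.0906 -0.0049] rotvec [-8.000e-02 -2.000e-02  2.299e+01] rows 5.9
```

Emit:
servo_tool(deltas="0 0 0 0.033 -0.01 -0.001 -1;0 0 0 0.033 -0.01 -0.001 -1;0 0 0 0.033 -0.01 -0.001 -1;0 0 0 0.033 -0.01 -0.001 -1;0 0 0 0.033 -0.01 -0.001 -1;0 0 0 0.033 -0.01 0 -1;0 0 0 0.033 -0.01 0 -1;0 0 0 0.033 -0.01 0 -1;0 0 0 0.032 -0.01 0 -1;0 0 7.7 0 0 0 -1;0 0 7.7 0 0 0 -1;0 0 7.6 0 0 0 -1")

```text
clock: 22.6
position: [0.4361, 0.2461, 0.2487]
eef_rot: [0.759, 0.651, -0.002, -0.0]
ft_force: [-0.3, 0.1, -0.6]
width: 1.0
grip_force: 0.0
```

Emit:
servo_tool(deltas="0 0 0 0 0 0 -1;0 0 0 0 0 0 -1;0 0 0 0 0 0 -1")

```text
clock: 22.9
position: [0.437, 0.246, 0.2498]
eef_rot: [0.757, 0.654, -0.001, -0.0]
ft_force: [0.5, 0.7, -0.3]
width: 1.002
grip_force: 0.0
```

```bash
python3 look.py .4359 .2458 .031 .042; python3 go.py .4359 .2458 .018 81.5
```

```text
1392 [318. 163.] c [0.436  0.2464] [0.0484 0.0355] 80.8 z 0.0358
t 22.95 pos [0.4371 0.246  0.2499] yaw 81.59 w 1.001 F [-0.8 -0.2  0.4] | d_tool [-2.000e-04 -1.000e-03  2.319e-01] rotvec [-0.04  0.02  0.09] rows 4.6
```

Emit:
servo_tool(deltas="0 0 0.6 0 -0.001 0.04 -1;0 0 0 0 0 0.04 -1;0 0 0 0 0 0.04 -1;0 0 0 0 0 0.04 -1;0 0 0 0 0 0.04 -1;0 0 0 0 0 0.033 -1;0 0 0 0 0 0 -1;0 0 0 0 0 0 1;0 0 0 0 0 0 1;0 0 0 0 0 0 1;0 0 0 0 0 0 1;0 0 0 0 0 0 1")

```text
clock: 24.15
position: [0.437, 0.2466, 0.019]
eef_rot: [0.761, 0.649, 0.001, 0.0]
ft_force: [-2.0, -0.8, 12.7]
width: 0.404
grip_force: 60.3
```

Emit:
servo_tool(deltas="0 0 0 0 0 -0.03 1;0 0 0 0 0 -0.05 1;0 0 0 0 0 -0.05 1;0 0 0 0 0 -0.05 1;0 0 0 0 0 -0.05 1;0 0 0 0 0 0 1;0 0 0 0 0 0 1")

```text
clock: 24.85
position: [0.4363, 0.2463, 0.2485]
eef_rot: [0.761, 0.649, 0.001, 0.0]
ft_force: [-0.8, -0.7, -1.1]
width: 0.406
grip_force: 60.8
```

```bash
python3 held.py; python3 gb.py 0 -.075 .25
```

```text
top z_tool -0.0168 x [-0.0233  0.0241] mid 0.0004 tiltx 0.015 7597
t 24.9 pos [0.4358 0.246  0.247 ] yaw 80.87 w 0.405 F [-0.3 -0.2 -0.7] | d_tool [-0.3244  0.2149 -0.003 ] rotvec [-1.000e-02  0.000e+00 -2.353e+01] rows 6.5
```

Emit:
servo_tool(deltas="0 0 0 -0.034 0.02 0 1;0 0 0 -0.034 0.02 0 1;0 0 0 -0.032 0.022 0 1;0 0 0 -0.032 0.022 0 1;0 0 0 -0.032 0.022 0 1;0 0 0 -0.032 0.022 0 1;0 0 0 -0.032 0.022 0 1;0 0 0 -0.032 0.022 0 1;0 0 0 -0.032 0.022 0 1;0 0 0 -0.032 0.021 0 1;0 0 -8 0 0 0 1;0 0 -8 0 0 0 1")

```text
clock: 26.1
position: [0.5964, -0.1088, 0.2447]
eef_rot: [0.662, 0.749, -0.001, -0.002]
ft_force: [-0.3, 0.7, -1.3]
width: 0.407
grip_force: 60.7
```

Emit:
servo_tool(deltas="0 0 -7.5 0 0 0 1;0 0 0 0 0 0 1;0 0 0 0 0 0 1;0 0 0 0 0 0 1")

```text
clock: 26.5
position: [0.5968, -0.1077, 0.2466]
eef_rot: [0.614, 0.789, -0.0, -0.001]
ft_force: [0.0, -0.1, -0.7]
width: 0.403
grip_force: 60.7
```

```bash
python3 look.py .5965 -.109 .003 .012; python3 gb.py 0 -.075 .04;python3 go.py .5965 -.109 .038 104.4
```

```text
1405 [319. 161.] c [ 0.5967 -0.1093] [0.0385 0.0497] 14.9 z 0.0072
t 26.55 pos [ 0.5969 -0.1077  0.2469] yaw 104.24 w 0.404 F [-0.2  0.5 -0.4] | d_tool [-0.0006 -0.0005  0.2069] rotvec [-0.03 -0.02 -0.16] rows 4.1
t 26.55 pos [ 0.5969 -0.1077  0.2469] yaw 104.24 w 0.404 F [-0.2  0.5 -0.4] | d_tool [-0.0012 -0.0006  0.2089] rotvec [-0.03 -0.02 -0.16] rows 4.2
```

Emit:
servo_tool(deltas="0 0 -0.15 -0.001 -0.0005 0.045 1;0 0 0 0 0 0.045 1;0 0 0 0 0 0.045 1;0 0 0 0 0 0.045 1;0 0 0 0 0 0.02 1;0 0 0 0 0 0 1;0 0 0 0 0 0.004 1;0 0 0 0 0 0.004 1;0 0 0 0 0 0.002 1;0 0 0 0 0 0 1")

```text
clock: 27.55
position: [0.5972, -0.1089, 0.0381]
eef_rot: [0.612, 0.791, 0.0, 0.001]
ft_force: [-0.3, 1.3, -0.4]
width: 0.408
grip_force: 61.3
```

Emit:
servo_tool(deltas="0 0 0 0 0 0.003 1;0 0 0 0 0 0.003 1;0 0 0 0 0 0.003 1;0 0 0 0 0 0.001 1;0 0 0 0 0 0 1;0 0 0 0 0 0 1")

```text
clock: 28.15
position: [0.5968, -0.1089, 0.0272]
eef_rot: [0.612, 0.791, -0.0, 0.0]
ft_force: [-0.2, 0.7, -1.6]
width: 0.405
grip_force: 61.2
```

Emit:
servo_tool(deltas="0 0 0 0 0 0.001 1;0 0 0 0 0 0 1;0 0 0 0 0 0 1")

```text
clock: 28.45
position: [0.5969, -0.109, 0.0271]
eef_rot: [0.612, 0.791, -0.0, 0.0]
ft_force: [-4.3, 0.4, 8.5]
width: 0.404
grip_force: 62.3
```

Emit:
servo_tool(deltas="0 0 0 0 0 -0.0005 1;0 0 0 0 0 0 -0.2;0 0 0 0 0 0 -0.2;0 0 0 0 0 0 -0.2;0 0 0 0 0 -0.01 -0.2;0 0 0 0 0 -0.03 -0.2;0 0 0 0 0 -0.04 -0.2;0 0 0 0 0 -0.05 -0.2;0 0 0 0 0 -0.05 -0.2;0 0 0 0 0 -0.03 -0.2;0 0 0 0 0 0 -0.2;0 0 0 0 0 0 -0.2")

```text
clock: 29.65
position: [0.5967, -0.1089, 0.2374]
eef_rot: [0.612, 0.791, 0.0, 0.0]
ft_force: [-0.9, 0.4, -0.9]
width: 0.599
grip_force: 0.0
```

```bash
python3 look.py .5965 -.109 .037 .056; python3 lev.py; python3 gb.py .046 .007 .116
```

```text
483 [326. 130.] c [ 0.5953 -0.0658] [0.0371 0.0175] 33.3 z 0.0535
1541 [320. 167.] c [ 0.5984 -0.1093] [0.0358 0.0484] 14.6 z 0.0438
152 [318. 213.] c [ 0.6081 -0.1561] [0.0282 0.0019] 15.1 z 0.0468
yellow 181 x' y' 0.0004 0.0035 deg 0.4
blue 165 x' y' 0.0475 -0.0229 deg 106.5
t 29.75 pos [ 0.5962 -0.1087  0.2356] yaw 104.51 w 0.601 F [0.3 0.2 0.1] | d_tool [0.0821 0.0468 0.1196] rotvec [-0.11 -0.06  0.11] rows 2.4
```

The blue cartridge is home (top at 43.8 mm). I'll shut the blue lever the same way.

Emit:
servo_tool(deltas="0 0 0 0.04 0.023 0 1;0 0 0 0.037 0.022 0 1;0 0 0 0 0 0.04 1;0 0 0 0 0 0.04 1;0 0 0 0 0 0.04 1;0 0 0 0 0 0 1;0 0 0 0 0 0 1")

```text
clock: 30.45
position: [0.6209, -0.0231, 0.1167]
eef_rot: [0.612, 0.791, -0.0, -0.001]
ft_force: [0.9, -0.6, 0.9]
width: 0.002
grip_force: 0.0
```

```bash
python3 gb.py .046 .002 .058
```

```text
t 30.45 pos [ 0.6209 -0.0231  0.1167] yaw 104.51 w 0.002 F [ 0.9 -0.6  0.9] | d_tool [0.0005 0.0012 0.0587] rotvec [-0.09 -0.03  0.11] rows 1.2
```

Emit:
servo_tool(deltas="0 0 0 0 0 0.03 1;0 0 0 0 0 0.028 1;0 0 0 0 0 0 1;0 0 0 -0.008 0 0 1;0 0 0 -0.008 0 0 1;0 0 0 -0.008 0 0 1;0 0 0 -0.008 0 0 1;0 0 0 -0.008 0 0 1;0 0 0 -0.008 0 0 1;0 0 0 -0.003 0 0 1;0 0 0 0.003 0 -0.03 1;0 0 0 0 0 0 1")

```text
clock: 31.65
position: [0.6351, -0.0701, 0.092]
eef_rot: [0.612, 0.791, 0.001, 0.003]
ft_force: [0.4, 0.8, -0.2]
width: -0.001
grip_force: 0.0
```

```bash
python3 gb.py .066 -.079 .058
```

```text
t 31.65 pos [ 0.6351 -0.0701  0.092 ] yaw 104.52 w -0.001 F [ 0.4  0.8 -0.2] | d_tool [-0.0314  0.0188  0.0342] rotvec [0.28 0.15 0.12] rows 0.7
```

Emit:
servo_tool(deltas="0 0 0 -0.016 0.01 0 1;0 0 0 -0.012 0.009 0 1;0 0 0 0 0 0.033 1;0 0 0 0 0 0 1;0 0 0 0 -0.008 0 1;0 0 0 0 -0.008 0 1;0 0 0 0 -0.008 0 1;0 0 0 0 -0.007 0 1;0 0 0 0 -0.006 0 1;0 0 0 0 -0.006 0 1;0 0 0 0 -0.003 0 1;0 0 0 0 0 0 1")

```text
clock: 32.85
position: [0.6137, -0.1033, 0.056]
eef_rot: [0.612, 0.791, 0.0, -0.0]
ft_force: [1.2, 0.7, 0.6]
width: -0.0
grip_force: 0.3
```

Emit:
servo_tool(deltas="0 0 0 0 -0.001 0 1;0 0 0 0 -0.001 0 1;0 0 0 0 0 0 1")

```text
clock: 33.15
position: [0.6129, -0.1037, 0.056]
eef_rot: [0.612, 0.791, 0.001, 0.001]
ft_force: [4.3, 2.6, -0.4]
width: -0.002
grip_force: 2.3
```

Emit:
servo_tool(deltas="0 0 0 0 -0.001 0 1;0 0 0 0 0 0 1;0 0 0 0 0 0 1")

```text
clock: 33.45
position: [0.6125, -0.1038, 0.0561]
eef_rot: [0.612, 0.791, 0.001, 0.001]
ft_force: [7.8, 3.8, -0.8]
width: 0.005
grip_force: 3.4
```

```bash
python3 gb.py .0215 -.079 .058
```

```text
t 33.45 pos [ 0.6125 -0.1038  0.0561] yaw 104.52 w 0.005 F [ 7.8  3.8 -0.8] | d_tool [-0.0044  0.0048 -0.0019] rotvec [0.18 0.04 0.12] rows 0.1
```

Emit:
servo_tool(deltas="0 0 0 0 0.008 0 1;0 0 0 0 0 -0.05 -1;0 0 0 0 0 -0.05 -1;0 0 0 0 0 -0.05 -1;0 0 0 0 0 -0.04 -1;0 0 0 0 0 0 -1;0 0 0 0 0 0 -1")

```text
clock: 34.15
position: [0.6189, -0.1022, 0.246]
eef_rot: [0.612, 0.791, -0.0, 0.0]
ft_force: [-0.4, 0.1, -0.8]
width: 0.992
grip_force: 0.0
```

```bash
python3 lev.py; python3 go.py .4366 .4063 .25 97; python3 look.py .4366 .4063 .031 .042;python3 - <<'E'
from look import *
look(.4366,.4063,.031,.042,.08,'top')
E
```

```text
yellow 177 x' y' 0.0005 0.0034 deg 0.6
blue 130 x' y' 0.0006 -0.0849 deg 0.7
t 34.2 pos [ 0.6184 -0.1021  0.2447] yaw 104.51 w 1.002 F [ 0.1  0.1 -1. ] | d_tool [ 0.5377 -0.0486 -0.0048] rotvec [-0.1  -0.03  7.51] rows 10.8
220 [184. 249.] c [0.4366 0.4064] [0.036  0.0484] 7.3 z 0.0366
```

Emit:
servo_tool(deltas="0 0 0 0.04 -0.003 0 -1;0 0 0 0.04 -0.003 0 -1;0 0 0 0.038 -0.004 0 -1;0 0 0 0.038 -0.004 0 -1;0 0 0 0.038 -0.004 0 -1;0 0 0 0.038 -0.003 0 -1;0 0 0 0.038 -0.003 0 -1;0 0 0 0.038 -0.003 0 -1;0 0 0 0.038 -0.003 0 -1;0 0 0 0.038 -0.003 0 -1;0 0 0 0.038 -0.004 0 -1;0 0 0 0.038 -0.004 0 -1")

```text
clock: 35.5
position: [0.4628, 0.3341, 0.2445]
eef_rot: [0.612, 0.791, -0.001, -0.0]
ft_force: [-0.3, 0.5, 0.0]
width: 0.997
grip_force: 0.0
```

Emit:
servo_tool(deltas="0 0 0 0.038 -0.004 0 -1;0 0 0 0.038 -0.004 0 -1;0 0 7.3 0 0 0 -1;0 0 0 0 0 0 -1;0 0 0 0 0 0 -1;0 0 0 0 0 0 -1")

```text
clock: 36.1
position: [0.4374, 0.4038, 0.2454]
eef_rot: [0.661, 0.751, -0.0, -0.0]
ft_force: [0.4, 0.1, 0.2]
width: 1.001
grip_force: 0.0
```

```bash
python3 look.py .4366 .4063 .031 .042; python3 go.py .436 .4068 .017 97
```

```text
1435 [318. 160.] c [0.4356 0.4085] [0.0356 0.0476] 7.3 z 0.0358
t 36.15 pos [0.4374 0.4038 0.2455] yaw 97.27 w 1.003 F [-0.2  0.9 -0.4] | d_tool [ 0.0032 -0.0009  0.2285] rotvec [-0.03  0.02  0.27] rows 4.6
```

Emit:
servo_tool(deltas="0 0 0 0.005 -0.0012 0.04 -1;0 0 0 0 0 0.04 -1;0 0 0 0 0 0.04 -1;0 0 0 0 0 0.04 -1;0 0 0 0 0 0.04 -1;0 0 0 0 0 0.0285 -1;0 0 0 0 0 0 -1;0 0 0 0 0 0 1;0 0 0 0 0 0 1;0 0 0 0 0 0 1;0 0 0 0 0 0 1;0 0 0 0 0 0 1")

```text
clock: 37.35
position: [0.436, 0.4099, 0.0191]
eef_rot: [0.661, 0.75, 0.001, 0.0]
ft_force: [-1.9, -0.6, 8.4]
width: 0.406
grip_force: 60.8
```

Emit:
servo_tool(deltas="0 0 0 0 0 -0.03 1;0 0 0 0 0 -0.05 1;0 0 0 0 0 -0.05 1;0 0 0 0 0 -0.05 1;0 0 0 0 0 -0.05 1;0 0 0 0 0 0 1;0 0 0 0 0 0 1")

```text
clock: 38.05
position: [0.4353, 0.4094, 0.2485]
eef_rot: [0.661, 0.75, 0.001, 0.0]
ft_force: [0.4, -0.3, -1.8]
width: 0.405
grip_force: 60.5
```

```bash
python3 held.py; python3 gb.py 0 .105 .25
```

```text
top z_tool -0.0167 x [-0.0248  0.0226] mid -0.0011 tiltx 0.013 7578
t 38.1 pos [0.4349 0.409  0.2469] yaw 97.22 w 0.405 F [-0.1  1.4 -0.8] | d_tool [-0.3549  0.0728 -0.0031] rotvec [-0.03  0.01 -7.18] rows 7.1
```

Emit:
servo_tool(deltas="0 0 0 -0.036 0.007 0 1;0 0 0 -0.036 0.007 0 1;0 0 0 -0.036 0.007 0 1;0 0 0 -0.036 0.007 0 1;0 0 0 -0.036 0.007 0 1;0 0 0 -0.035 0.008 0 1;0 0 0 -0.035 0.008 0 1;0 0 0 -0.035 0.008 0 1;0 0 0 -0.035 0.007 0 1;0 0 0 -0.035 0.007 0 1;0 0 -7.2 0 0 0 1;0 0 0 0 0 0 1")

```text
clock: 39.3
position: [0.5517, 0.0654, 0.2454]
eef_rot: [0.613, 0.79, -0.001, -0.001]
ft_force: [-1.2, 0.4, -0.5]
width: 0.405
grip_force: 60.4
```

Emit:
servo_tool(deltas="0 0 0 0 0 0 1;0 0 0 0 0 0 1")

```text
clock: 39.5
position: [0.5518, 0.0669, 0.2467]
eef_rot: [0.613, 0.79, -0.0, -0.0]
ft_force: [0.1, 0.6, -1.2]
width: 0.411
grip_force: 60.4
```

```bash
python3 look.py .552 .066 .003 .012; python3 gb.py 0 .105 .038
```

```text
1424 [319. 161.] c [0.5524 0.0652] [0.0389 0.0496] 14.0 z 0.0073
t 39.55 pos [0.5519 0.0669 0.2469] yaw 104.36 w 0.409 F [ 0.1  0.9 -0.7] | d_tool [-0.0008 -0.0003  0.2089] rotvec [-0.04 -0.01 -0.04] rows 4.2
```

Emit:
servo_tool(deltas="0 0 0 0 0 0.045 1;0 0 0 0 0 0.045 1;0 0 0 0 0 0.045 1;0 0 0 0 0 0.045 1;0 0 0 0 0 0.02 1;0 0 0 0 0 0 1;0 0 0 0 0 0.004 1;0 0 0 0 0 0.004 1;0 0 0 0 0 0.002 1;0 0 0 0 0 0 1")

```text
clock: 40.55
position: [0.5526, 0.0665, 0.0379]
eef_rot: [0.613, 0.79, 0.001, 0.0]
ft_force: [0.6, 4.1, -0.2]
width: 0.406
grip_force: 61.3
```

Emit:
servo_tool(deltas="0 0 0 0 0 0.003 1;0 0 0 0 0 0.003 1;0 0 0 0 0 0.003 1;0 0 0 0 0 0.002 1;0 0 0 0 0 0 1;0 0 0 0 0 0 1")

```text
clock: 41.15
position: [0.5523, 0.0664, 0.0271]
eef_rot: [0.613, 0.79, 0.0, -0.0]
ft_force: [-6.5, 4.0, 15.3]
width: 0.406
grip_force: 63.1
```

Emit:
servo_tool(deltas="0 0 0 0 0 -0.0005 1;0 0 0 0 0 0 -0.2;0 0 0 0 0 0 -0.2;0 0 0 0 0 0 -0.2;0 0 0 0 0 -0.01 -0.2;0 0 0 0 0 -0.03 -0.2;0 0 0 0 0 -0.04 -0.2;0 0 0 0 0 -0.05 -0.2;0 0 0 0 0 -0.05 -0.2;0 0 0 0 0 -0.03 -0.2;0 0 0 0 0 0 -0.2;0 0 0 0 0 0 -0.2")

```text
clock: 42.35
position: [0.5522, 0.0662, 0.2373]
eef_rot: [0.613, 0.79, 0.0, 0.0]
ft_force: [-0.5, -0.0, -1.2]
width: 0.6
grip_force: 0.0
```

```bash
python3 look.py .552 .066 .037 .056; python3 lev.py; python3 gb.py .046 .181 .116
```

```text
506 [326. 130.] c [0.5514 0.1086] [0.0385 0.0178] 32.3 z 0.0534
1530 [319. 168.] c [0.553  0.0654] [0.0352 0.0476] 14.9 z 0.0439
124 [319. 212.] c [0.5634 0.0214] [0.0161 0.007 ] 15.7 z 0.0538
red 178 x' y' 0.0483 0.156 deg 105.1
yellow 139 x' y' 0.0007 0.0057 deg 0.9
blue 127 x' y' 0.0001 -0.0843 deg 0.2
t 42.45 pos [0.5516 0.0661 0.2357] yaw 104.41 w 0.601 F [-0.1 -0.2 -1.2] | d_tool [0.0758 0.0463 0.1196] rotvec [-0.12 -0.02  0.01] rows 2.4
```

Red is home as well (43.9 mm). I'll shut the red lever.

Emit:
servo_tool(deltas="0 0 0 0.039 0.023 0 1;0 0 0 0.037 0.023 0 1;0 0 0 0 0 0.04 1;0 0 0 0 0 0.04 1;0 0 0 0 0 0.04 1;0 0 0 0 0 0 1;0 0 0 0 0 0 1")

```text
clock: 43.15
position: [0.5777, 0.1512, 0.1167]
eef_rot: [0.613, 0.79, -0.001, -0.001]
ft_force: [-0.6, 0.1, 1.1]
width: 0.002
grip_force: 0.0
```

Emit:
servo_tool(deltas="0 0 0 0 0 0.03 1;0 0 0 0 0 0.028 1;0 0 0 0 0 0 1;0 0 0 -0.008 0 0 1;0 0 0 -0.008 0 0 1;0 0 0 -0.008 0 0 1;0 0 0 -0.008 0 0 1;0 0 0 -0.008 0 0 1;0 0 0 -0.008 0 0 1;0 0 0 -0.003 0 0 1;0 0 0 0.003 0 -0.03 1;0 0 0 0 0 0 1")

```text
clock: 44.35
position: [0.5917, 0.1048, 0.0917]
eef_rot: [0.613, 0.79, 0.002, 0.002]
ft_force: [-0.1, 0.6, -0.6]
width: 0.003
grip_force: 0.0
```

```bash
python3 gb.py .066 .101 .058
```

```text
t 44.35 pos [0.5917 0.1048 0.0917] yaw 104.41 w 0.003 F [-0.1  0.6 -0.6] | d_tool [-0.0316  0.0174  0.0338] rotvec [0.28 0.06 0.01] rows 0.7
```

Emit:
servo_tool(deltas="0 0 0 -0.016 0.01 0 1;0 0 0 -0.012 0.008 0 1;0 0 0 0 0 0.033 1;0 0 0 0 0 0 1;0 0 0 0 -0.008 0 1;0 0 0 0 -0.008 0 1;0 0 0 0 -0.008 0 1;0 0 0 0 -0.007 0 1;0 0 0 0 -0.006 0 1;0 0 0 0 -0.006 0 1;0 0 0 0 -0.003 0 1;0 0 0 0 0 0 1")

```text
clock: 45.55
position: [0.5694, 0.0708, 0.056]
eef_rot: [0.613, 0.79, 0.0, -0.0]
ft_force: [0.5, 1.0, 1.5]
width: 0.001
grip_force: 0.4
```

Emit:
servo_tool(deltas="0 0 0 0 -0.001 0 1;0 0 0 0 -0.001 0 1;0 0 0 0 0 0 1")

```text
clock: 45.85
position: [0.5685, 0.0706, 0.056]
eef_rot: [0.613, 0.79, 0.001, 0.001]
ft_force: [5.2, 3.7, 0.6]
width: 0.0
grip_force: 2.6
```

Emit:
servo_tool(deltas="0 0 0 0 -0.001 0 1;0 0 0 0 0 0 1;0 0 0 0 0 0 1")

```text
clock: 46.15
position: [0.5682, 0.0705, 0.0561]
eef_rot: [0.613, 0.79, 0.001, 0.001]
ft_force: [7.4, 5.3, -1.2]
width: -0.001
grip_force: 3.7
```

Emit:
servo_tool(deltas="0 0 0 0 0.008 0 1;0 0 0 0 0 -0.05 -1;0 0 0 0 0 -0.05 -1;0 0 0 0 0 -0.05 -1;0 0 0 0 0 -0.04 -1;0 0 0 0 0 0 -1;0 0 0 0 0 0 -1")

```text
clock: 46.85
position: [0.5745, 0.0719, 0.246]
eef_rot: [0.613, 0.79, -0.0, 0.0]
ft_force: [1.4, 0.9, -1.1]
width: 0.99
grip_force: 0.0
```

```bash
python3 lev.py; python3 go.py .482 -.411 .27 73
```

```text
red 150 x' y' 0.0004 0.0946 deg 0.5
yellow 131 x' y' 0.0007 0.0054 deg 0.9
blue 121 x' y' 0.0006 -0.0838 deg 0.8
t 46.9 pos [0.5741 0.0719 0.2448] yaw 104.41 w 1.003 F [-0.9 -0.8 -0.4] | d_tool [-0.4448 -0.2094 -0.0249] rotvec [-1.100e-01  2.000e-02  3.141e+01] rows 8.9
```

All three levers read shut. Next I move to the gauge stand.

Emit:
servo_tool(deltas="0 0 0 -0.035 -0.016 -0.002 -1;0 0 0 -0.034 -0.016 -0.002 -1;0 0 0 -0.034 -0.016 -0.002 -1;0 0 0 -0.034 -0.016 -0.002 -1;0 0 0 -0.034 -0.016 -0.002 -1;0 0 0 -0.034 -0.016 -0.002 -1;0 0 0 -0.034 -0.016 -0.002 -1;0 0 0 -0.034 -0.016 -0.002 -1;0 0 0 -0.034 -0.016 -0.002 -1;0 0 0 -0.034 -0.016 -0.002 -1;0 0 0 -0.034 -0.016 -0.002 -1;0 0 0 -0.034 -0.016 -0.002 -1")

```text
clock: 48.1
position: [0.4894, -0.3731, 0.2677]
eef_rot: [0.613, 0.79, 0.0, -0.002]
ft_force: [1.2, -0.5, 0.9]
width: 0.998
grip_force: 0.0
```

Emit:
servo_tool(deltas="0 0 0 -0.034 -0.016 -0.002 -1;0 0 7.9 0 0 0 -1;0 0 7.9 0 0 0 -1;0 0 7.9 0 0 0 -1;0 0 7.7 0 0 0 -1;0 0 0 0 0 0 -1;0 0 0 0 0 0 -1;0 0 0 0 0 0 -1")

```text
clock: 48.9
position: [0.4832, -0.4087, 0.271]
eef_rot: [0.803, 0.596, -0.0, -0.001]
ft_force: [-0.7, -0.4, 0.2]
width: 1.0
grip_force: 0.0
```

```bash
cat > gm.py <<'E'
from look import *
c,P=look(.482,-.411,.04,.052,.06)
c,P=look(.482,-.411,.085,.10,.06)
save(c,'w_g%d.png'%int(arm.get_obs()['clock']*10),s=1)
E
python3 gm.py; python3 go.py .482 -.411 .27 73
```

```text
697 [318. 162.] c [ 0.4814 -0.4105] [0.04   0.0341] 73.3 z 0.0453
366 [318. 173.] c [ 0.4814 -0.4105] [0.0298 0.0111] 73.0 z 0.0932
t 49.0 pos [ 0.4833 -0.4088  0.2715] yaw 73.12 w 0.999 F [-0.1  1.2 -0.4] | d_tool [-0.0025 -0.0006  0.0015] rotvec [-0.03 -0.01  0.12] rows 0.0
```

```bash
ls -t pics|head -1
```

```text
w_g490.png
```

Emit:
servo_tool(deltas="0 0 0 -0.0022 -0.0013 0.04 -1;0 0 0 0 0 0.04 -1;0 0 0 0 0 0.04 -1;0 0 0 0 0 0.04 -1;0 0 0 0 0 0.04 -1;0 0 0 0 0 0.0175 -1;0 0 0 0 0 0 -1;0 0 0 0 0 0 1;0 0 0 0 0 0 1;0 0 0 0 0 0 1;0 0 0 0 0 0 1;0 0 0 0 0 0 1")

```text
clock: 50.2
position: [0.4816, -0.4107, 0.0549]
eef_rot: [0.804, 0.595, 0.0, 0.0]
ft_force: [-0.3, 0.3, 0.5]
width: 0.142
grip_force: 0.6
```

```bash
python3 go.py .4814 -.4105 .054 73.1
```

```text
t 50.2 pos [ 0.4816 -0.4107  0.0549] yaw 73.02 w 0.142 F [-0.3  0.3  0.5] | d_tool [ 0.0002 -0.0002  0.0009] rotvec [ 0.04  0.02 -0.08] rows 0.0
```

Emit:
servo_tool(deltas="0 0 0 0 0 0 1;0 0 0 0 0 0 1;0 0 0 0 0 0 1")

```text
clock: 50.5
position: [0.4816, -0.4107, 0.0549]
eef_rot: [0.804, 0.595, 0.0, 0.0]
ft_force: [-2.4, 1.3, 6.3]
width: 0.132
grip_force: 58.6
```

```bash
python3 -c "
from h import *
o=arm.get_obs();print(o['position'].round(5),R.from_quat(o['eef_rot']).as_matrix()[:2,0].round(4),o['width'])"
```

```text
[ 0.48159 -0.41074  0.05489] [0.2921 0.9564] 0.13180216350674318
```

Emit:
servo_tool(deltas="0 0 0 0 0 -0.01 1;0 0 0 0 0 -0.02 1;0 0 0 0 0 -0.04 1;0 0 0 0 0 -0.04 1;0 0 0 0 0 -0.04 1;0 0 0 0 0 -0.04 1;0 0 0 0 0 -0.03 1;0 0 0 0 0 0 1;0 0 0 0 0 0 1")

```text
clock: 51.4
position: [0.4814, -0.4105, 0.2747]
eef_rot: [0.804, 0.595, 0.0, 0.0]
ft_force: [0.0, 0.2, -0.9]
width: 0.132
grip_force: 58.4
```

```bash
cat > heldg.py <<'E'
from h import *
o=arm.get_obs();c=cap('wrist');P=cloud(c);M=R.from_quat(o['eef_rot']).as_matrix();Q=(P-o['position'])@M
k=(abs(Q[...,0])<.03)&(abs(Q[...,1])<.0055)&(Q[...,2]<-.02)&(Q[...,2]>-.06)
hsv=cv2.cvtColor(c['image'],cv2.COLOR_RGB2HSV);k&=(hsv[...,1]>120)
z=np.median(Q[...,2][k]);k&=abs(Q[...,2]-z)<.004
x=Q[...,0][k];print('top z_tool',z.round(4),'x',np.percentile(x,[1,99]).round(4),'tilt',np.polyfit(x,Q[...,2][k],1)[0].round(3),k.sum())
E
python3 heldg.py; python3 go.py .6131 -.1735 .25 104.4
```

```text
top z_tool -0.038 x [-0.0136  0.0154] tilt 0.025 2109
t 51.45 pos [ 0.4811 -0.4102  0.2735] yaw 73.01 w 0.135 F [-0.5 -0.2 -0.9] | d_tool [0.265  0.0571 0.0236] rotvec [ -0.05  -0.05 -31.39] rows 5.3
```

Emit:
servo_tool(deltas="0 0 0 0.034 0.007 0 1;0 0 0 0.033 0.007 0 1;0 0 0 0.033 0.007 0 1;0 0 0 0.033 0.007 0 1;0 0 0 0.033 0.007 0 1;0 0 0 0.033 0.007 0 1;0 0 0 0.033 0.007 0 1;0 0 0 0.033 0.008 0 1;0 0 -7.9 0 0 0 1;0 0 -7.9 0 0 0 1;0 0 -7.8 0 0 0 1;0 0 -7.8 0 0 0 1")

```text
clock: 52.65
position: [0.6128, -0.1735, 0.2725]
eef_rot: [0.611, 0.792, -0.0, -0.001]
ft_force: [0.5, 0.3, -1.3]
width: 0.137
grip_force: 58.3
```

Emit:
servo_tool(deltas="0 0 0 0 0 0 1;0 0 0 0 0 0 1;0 0 0 0 0 0 1")

```text
clock: 52.95
position: [0.6132, -0.1738, 0.2737]
eef_rot: [0.614, 0.789, -0.0, -0.0]
ft_force: [-0.2, 0.2, -0.5]
width: 0.132
grip_force: 58.3
```

```bash
python3 - <<'E'
from look import *
c,P=look(.6131,-.1735,.059,.068,.04)
print('below');c,P=look(.6131,-.1735,.01,.057,.016,mn=10)
u,v=pix(c,[.6131,-.1735,.064]);u,v=int(u),int(v);print(u,v)
save(c,'slot1.png',(u-50,max(v-40,0),u+50,v+60),6)
E
python3 go.py .6131 -.1735 .12 104.4; python3 heldg.py
```

```text
800 [319. 164.] c [ 0.6134 -0.1731] [0.0295 0.0366] 14.0 z 0.0632
below
95 [319. 163.] c [ 0.6139 -0.1769] [0.0049 0.0159] 14.3 z 0.0241
318 164
t 53.05 pos [ 0.6133 -0.1738  0.274 ] yaw 104.3 w 0.129 F [ 0.5 -1.3 -0.1] | d_tool [ 3.00e-04 -1.00e-04  1.54e-01] rotvec [-0.02 -0.01 -0.1 ] rows 3.1
top z_tool -0.038 x [-0.0141  0.0147] tilt 0.029 2156
```

View pics/slot1.png

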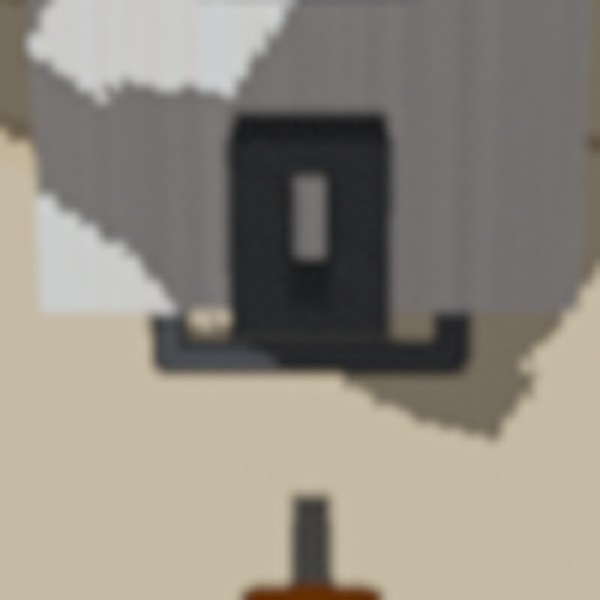

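The slot is at about (310,236) in the crop, in the middle of the tower, and the blade at (312,540) lines up with it in column. I'll descend gently.

Emit:
servo_tool(deltas="0 0 0 0 0.0002 0.04 1;0 0 0 0 0 0.04 1;0 0 0 0 0 0.04 1;0 0 0 0 0 0.04 1;0 0 0 0 0 0 1;0 0 0 0 0 0 1;0 0 0 0 0 0.003 1;0 0 0 0 0 0.003 1;0 0 0 0 0 0.002 1;0 0 0 0 0 0 1")

```text
clock: 54.1
position: [0.6137, -0.1738, 0.1067]
eef_rot: [0.613, 0.79, 0.0, 0.0]
ft_force: [-0.1, -0.3, -0.7]
width: 0.135
grip_force: 60.1
```

Emit:
servo_tool(deltas="0 0 0 0 0 0.002 1;0 0 0 0 0 0.002 1;0 0 0 0 0 0.002 1;0 0 0 0 0 0 1;0 0 0 0 0 0 1")

```text
clock: 54.6
position: [0.6134, -0.1736, 0.1]
eef_rot: [0.613, 0.79, -0.0, -0.0]
ft_force: [-1.0, 1.6, -2.2]
width: 0.13
grip_force: 60.1
```

Tip 8 mm into the slot with no axial load; continue to the stop (TCP ≈ 0.0735).

Emit:
servo_tool(deltas="0 0 0 0 0 0.004 1;0 0 0 0 0 0.004 1;0 0 0 0 0 0.004 1;0 0 0 0 0 0.004 1;0 0 0 0 0 0.004 1;0 0 0 0 0 0.003 1;0 0 0 0 0 0.002 1;0 0 0 0 0 0 1;0 0 0 0 0 0 1")

```text
clock: 55.5
position: [0.6133, -0.1737, 0.0749]
eef_rot: [0.613, 0.79, -0.0, -0.0]
ft_force: [-0.2, 3.0, -2.2]
width: 0.132
grip_force: 59.9
```

Emit:
servo_tool(deltas="0 0 0 0 0 0.001 1;0 0 0 0 0 0.001 1;0 0 0 0 0 0 1;0 0 0 0 0 0 1")

```text
clock: 55.9
position: [0.6137, -0.1736, 0.0735]
eef_rot: [0.613, 0.79, 0.0, 0.0]
ft_force: [-0.3, 5.9, 2.4]
width: 0.129
grip_force: 60.5
```

Emit:
servo_tool(deltas="0 0 0 0 0 0.001 1;0 0 0 0 0 0 1;0 0 0 0 0 0 1")

```text
clock: 56.2
position: [0.6137, -0.1736, 0.0729]
eef_rot: [0.613, 0.79, 0.0, 0.0]
ft_force: [-3.3, 5.5, 6.0]
width: 0.133
grip_force: 61.1
```

At the stop: TCP is at 0.0729, exactly as expected, and the force is rising. I'll press a little and hold.

Emit:
servo_tool(deltas="0 0 0 0 0 0.0007 1;0 0 0 0 0 0 1;0 0 0 0 0 0 1;0 0 0 0 0 0 1;0 0 0 0 0 0 1;0 0 0 0 0 0 1;0 0 0 0 0 0 1;0 0 0 0 0 0 1;0 0 0 0 0 0 1;0 0 0 0 0 0 1;0 0 0 0 0 0 1;0 0 0 0 0 0 1")

```text
clock: 57.4
position: [0.6137, -0.1736, 0.0729]
eef_rot: [0.613, 0.79, 0.0, 0.0]
ft_force: [-4.9, 6.4, 11.9]
width: 0.127
grip_force: 62.3
```

Emit:
servo_tool(deltas="0 0 0 0 0 0 1;0 0 0 0 0 0 1;0 0 0 0 0 0 1;0 0 0 0 0 0 1;0 0 0 0 0 0 1;0 0 0 0 0 0 1")

```text
clock: 58.0
position: [0.6138, -0.1736, 0.0729]
eef_rot: [0.613, 0.79, 0.0, 0.0]
ft_force: [-5.7, 6.7, 12.9]
width: 0.135
grip_force: 62.3
```

Emit:
servo_tool(deltas="0 0 0 0 0 -0.01 1;0 0 0 0 0 -0.01 1;0 0 0 0 0 -0.02 1;0 0 0 0 0 -0.04 1;0 0 0 0 0 -0.04 1;0 0 0 0 0 -0.04 1;0 0 0 0 0 -0.04 1;0 0 0 0 0 0 1;0 0 0 0 0 0 1")

```text
clock: 58.9
position: [0.6139, -0.1743, 0.2729]
eef_rot: [0.613, 0.79, 0.0, 0.001]
ft_force: [-0.6, -0.8, -1.8]
width: 0.13
grip_force: 60.1
```

```bash
python3 heldg.py; python3 go.py .4816 -.4107 .27 73.02; python3 lev.py
```

```text
top z_tool -0.038 x [-0.0141  0.0148] tilt 0.028 2163
t 58.95 pos [ 0.6134 -0.174   0.2714] yaw 104.4 w 0.133 F [-0.   0.8 -2.3] | d_tool [-0.1965 -0.1865  0.0015] rotvec [0.000e+00 3.000e-02 3.138e+01] rows 3.9
yellow 206 x' y' 0.0002 0.0026 deg 0.3
blue 128 x' y' -0.0 -0.0864 deg -0.0
```

Emit:
servo_tool(deltas="0 0 0 -0.025 -0.024 0 1;0 0 0 -0.025 -0.024 0 1;0 0 0 -0.025 -0.023 0 1;0 0 0 -0.025 -0.023 0 1;0 0 0 -0.024 -0.023 0 1;0 0 0 -0.024 -0.023 0 1;0 0 0 -0.024 -0.023 0 1;0 0 0 -0.024 -0.023 0 1;0 0 7.9 0 0 0 1;0 0 7.9 0 0 0 1;0 0 7.8 0 0 0 1;0 0 7.8 0 0 0 1")

```text
clock: 60.2
position: [0.4818, -0.4098, 0.27]
eef_rot: [0.806, 0.593, -0.0, -0.001]
ft_force: [-0.3, 0.6, -0.9]
width: 0.132
grip_force: 60.1
```

Emit:
servo_tool(deltas="0 0 0 0 0 0 1;0 0 0 0 0 0 1;0 0 0 0 0 0 1")

```text
clock: 60.5
position: [0.4821, -0.4098, 0.2711]
eef_rot: [0.803, 0.596, -0.0, -0.0]
ft_force: [0.1, -0.2, -0.4]
width: 0.129
grip_force: 60.1
```

```bash
python3 heldg.py; python3 go.py .4816 -.4107 .11 73.02; python3 look.py .482 -.411 .04 .052
```

```text
top z_tool -0.038 x [-0.0137  0.0153] tilt 0.027 2106
t 60.55 pos [ 0.4822 -0.4098  0.2712] yaw 73.15 w 0.133 F [ 0.8  0.2 -0.1] | d_tool [-0.001  -0.0002  0.1612] rotvec [-0.03 -0.01  0.13] rows 3.2
961 [319. 163.] c [ 0.4813 -0.4109] [0.0406 0.0335] 73.4 z 0.0451
```

Emit:
servo_tool(deltas="0 0 0.13 -0.0009 -0.0003 0.04 1;0 0 0 0 0 0.04 1;0 0 0 0 0 0.04 1;0 0 0 0 0 0.04 1;0 0 0 0 0 0.015 1;0 0 0 0 0 0 1;0 0 0 0 0 0 1")

```text
clock: 61.3
position: [0.4824, -0.4113, 0.0983]
eef_rot: [0.804, 0.594, 0.0, 0.001]
ft_force: [0.1, -0.5, -0.6]
width: 0.132
grip_force: 60.1
```

```bash
python3 go.py .4816 -.4107 .0549 73.02
```

```text
t 61.3 pos [ 0.4824 -0.4113  0.0983] yaw 72.91 w 0.132 F [ 0.1 -0.5 -0.6] | d_tool [ 0.0004 -0.001   0.0434] rotvec [ 0.11  0.06 -0.11] rows 0.9
```

Emit:
servo_tool(deltas="0 0 0 0 0 0 1;0 0 0 0 0 0 1;0 0 0 0 0 0 1")

```text
clock: 61.6
position: [0.482, -0.411, 0.0977]
eef_rot: [0.804, 0.594, 0.0, 0.001]
ft_force: [0.5, 0.2, -1.4]
width: 0.131
grip_force: 60.1
```

```bash
python3 go.py .4816 -.4107 .0549 73.02
```

```text
t 61.6 pos [ 0.482  -0.411   0.0977] yaw 72.89 w 0.131 F [ 0.5  0.2 -1.4] | d_tool [ 0.0002 -0.0005  0.0428] rotvec [ 0.08  0.04 -0.13] rows 0.9
```

Emit:
servo_tool(deltas="0 0 0 0.0002 -0.0003 0.004 1;0 0 0 0 0 0.003 1;0 0 0 0 0 0.002 1;0 0 0 0 0 0.002 1;0 0 0 0 0 0.002 1;0 0 0 0 0 0.002 1;0 0 0 0 0 0 1;0 0 0 0 0 0 1")

```text
clock: 62.4
position: [0.4815, -0.4104, 0.0816]
eef_rot: [0.804, 0.594, -0.0, -0.0]
ft_force: [-0.1, -0.7, -0.6]
width: 0.129
grip_force: 60.1
```

The blade is 8 mm into the stand slot with no load.

Emit:
servo_tool(deltas="0 0 0 0 0 0.005 1;0 0 0 0 0 0.005 1;0 0 0 0 0 0.005 1;0 0 0 0 0 0.005 1;0 0 0 0 0 0.004 1;0 0 0 0 0 0.002 1;0 0 0 0 0 0.001 1;0 0 0 0 0 0 1;0 0 0 0 0 0 1")

```text
clock: 63.3
position: [0.4814, -0.4103, 0.0549]
eef_rot: [0.804, 0.594, -0.0, -0.0]
ft_force: [-2.8, 2.0, 5.6]
width: 0.132
grip_force: 60.6
```

Emit:
servo_tool(deltas="0 0 0 0 0 0 0.2;0 0 0 0 0 0 0.2;0 0 0 0 0 0 0.2;0 0 0 0 0 -0.02 0.2;0 0 0 0 0 -0.04 0.2;0 0 0 0 0 -0.05 0.2;0 0 0 0 0 -0.05 0.2;0 0 0 0 0 -0.05 0.2;0 0 0 0 0 0 0.2;0 0 0 0 0 0 0.2")

```text
clock: 64.3
position: [0.4816, -0.4105, 0.2654]
eef_rot: [0.804, 0.594, 0.0, 0.001]
ft_force: [-0.1, 0.1, -1.5]
width: 0.402
grip_force: 0.0
```

```bash
python3 gm.py; python3 - <<'E'
from h import *
c=cap('scene');save(c,'s_end.png',(130,150,480,390),2.2)
E
```

```text
719 [318. 160.] c [ 0.4812 -0.4105] [0.0399 0.0336] 73.5 z 0.0453
398 [320. 173.] c [ 0.4824 -0.4106] [0.0301 0.0119] 72.6 z 0.0931
```

View pics/s_end.png

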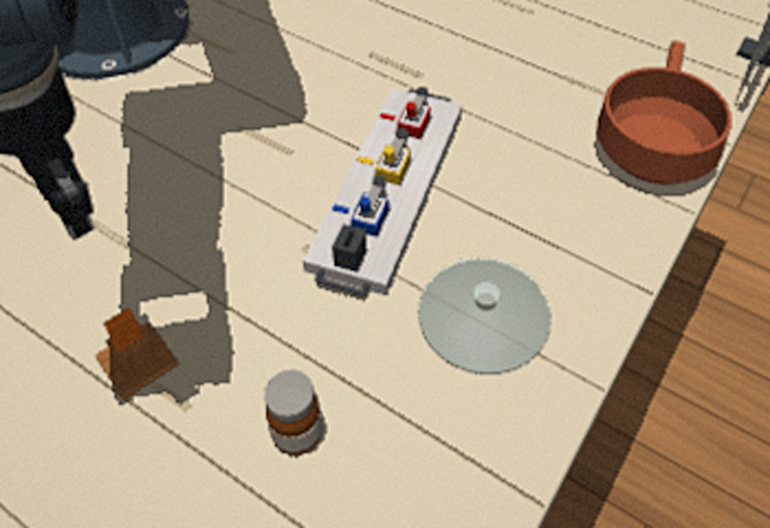

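The scene view shows the red, yellow and blue cartridges at (414,118), (393,162) and (370,213), each under its shut lever. The gauge is back in its stand at (125,330), with its top at 93.1 mm against 93.2 mm at the start. The lid and pepper jar are where they were.

```bash
python3 -c "
from rig import sign_off
print(sign_off())"
```

```text
the job is handed in; nothing more can be done
None
```

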